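# Stand the leaning cover plates up in their rack and lock them with the keeper

## Robot

A 6-joint arm with a two-finger parallel gripper is mounted at the origin on the work surface. World frame = base frame: x ahead of the robot, y to its left, z up, the work surface at z = 0. Lengths are in mm, angles in rad, forces in N, time in s.
With the tool pointing down it reaches from about 425 to 950 mm from the base axis. Payload 3.5 kg.
Tool frame: the origin (TCP) lies between the finger pads; the fingertips stand ahead of it and the grasp point (between the pads) lies 3 mm ahead of it (ctrl.finger_overhang is the z of the fingertips in the tool frame, in mm); z points along the fingers, x is the direction in which the jaws open and shut, and the axes are right-handed (so a half turn about z gives the same grasp; the last joint's range is limited). The gripper opens to 85 mm and grips with 20 to 120 N. Pads are 22 mm wide; open, the fingers measure 114 mm over their backs; the gripper's body (76 mm by 85 mm) begins 54 mm behind the grasp point. The pads swing forward as they close: fully open they stand 13 mm farther back than shut.
Start: joints at [-1.427, 0.286, 1.577, -0, 1.279, -0.15], TCP at [195.498, -646.055, 253.325] pointing down, gripper open.
Joint ranges: [-2.77, 2.77], [-0.9, 2.22], [0.21, 2.48], [-1.53, 4.67], [0.24, 2.81], [-2.84, 2.84]. Speed limits (rad/s): [2.79, 2.79, 3.14, 3.14, 3.14, 3.14].

## Interface

Orientations are given as a unit quaternion [x, y, z, w].
In Python, from workcell import telemetry, eyes, order, ctrl gives the robot as it stands.
- The arm moves only by the tool move_arm, never from a script. Its argument "plan" is a list of rows, each a list of 7 numbers: the shift along the world's x, y, z in cm, then the turn, a rotation vector about the world's x, y, z in degrees, then the closure, from 0 (fully open) to 1 (shut). A call has 1 to 20 rows; each row is the pose to reach, as a shift and turn from the pose commanded when the call began; what a row does not reach only later rows make up. A row lasts 1/10 s, in which the tool goes at most 50 mm and 8.59 degrees, less where a joint would pass 70% of its speed; a pose out of reach is approached as far as the arm can. A call with a gripper value outside its range is refused whole. The fingers move at their own pace and stop on an object; "squeeze" is the grip in N (left out, the last holds). Time passes only in rows, so rows that repeat a pose let the fingers close. It gives the time, the measured TCP pose, the force and the opening at its end, in the units of the state.
- telemetry.get_obs(): the state, without advancing time (a new reading comes with each control period).
- eyes.grab_frame(name): name is "scene" or "top" or "wrist"; returns a dict with "pixels" (384x512x3 uint8, red, green, blue), "K" (3x3 intrinsics, pixels), "xyz" and "orientation" of the camera in the world; the wrist camera has in their place "T_tool_cam" (4x4, takes a point from camera to tool coordinates, whose origin is the TCP and whose axes are the tool frame's). Camera axes: x right, y down, z forward; pixel columns grow to the right and rows downward; lengths in mm; the calibration is good to about 2 mm. A picture is of the moment at which its call begins: read the wrist's pose just before it. There is no depth.
- order.close_job(): hands the job in, once; it reports no verdict.
Trained networks look in a picture, given as the dict that the camera call returned (one of the last four; its "shot" number tells which), for a name from the list of things; names that differ only in an ending like _2 or _b are one class to them, and where a whole thing is asked for, a point or a joint stands for the part that bears it (a point fixed in the world has none). Each returns a list of dicts, best first, with "confidence" (0 to 1); they miss things now and then, are a little off and sometimes report something else, mostly with a low value. They report only what shows in the picture. A call takes as long as a camera call.
- eyes.cut_out(picture, target): "region" (384x512 bool, what is visible of it).
- eyes.place_of(picture, target): "centre" ([x, y, z] in mm, in the coordinates of the camera as it stood for that picture, good to about 4 mm: a listed point, or the origin of a listed thing).
The state is a dict: "t": time; "qpos": joint angles; "joint_velocities": joint speeds; "tau": joint torques, N m; "position": TCP position; "tool_rot": TCP orientation; "contact_force": force on the tool from outside, world axes, zero at the start; "wrist_torque": the same for the moment, N m; "grip_width": opening from 0.0 (shut) to 1.0 (fully open).
Only numpy, scipy, OpenCV 4.12 (cv2) and the standard library are available. Lean on these libraries where they do the work, as an engineer would, in place of code of your own. Each camera call takes 0.05 s, during which the arm holds its last target.

## Task

The three sewing-machine cover plates have slumped forward in their rack. Push them upright and flat against the backstop, square them up so that all their edges are flush against the side fence, and drop the L-shaped keeper fully home in its cutout in front of them so that they cannot slump again; leave the other things on the bench where they are.

Things in the scene. Friction and masses are not known exactly. Their poses are not given: they have to be found in the camera images.
- rack: Fixed dark steel rack, base plate 136 (x) x 124 (y) x 12 mm high. Rack frame (used in the entries below, mm): origin on the bench, x from the front towards the backstop, y left, z up. Base covers x = -66..70, y = -62..62. Plates stand on its top, z = 12; upright, the three fill x = 20..50
- backstop (a point): Point (50, 0, 12) of the rack, at the foot of the backstop: two upright posts with front faces at rack x = 50, y = -43..-23 and 23..43, up to z = 84
- fence (a point): Point (35, -45, 12) of the rack, at the foot of the side fence: a wall on the right of the row, inner face at rack y = -45, x = 19..62, up to z = 60. The row's left side is open
- pegs (a point): Point (-0.6, 0, 48) of the rack, midway between the tops of two fixed lean pegs 10 mm square (rack x = -10.6..-0.6, y = -43..-33 and 33..43, up to z = 48) on which the row leans
- bar (a point): Point (5, 0, 190) of the rack, on the axis of a fixed 12 mm round bar over the front of the row, along y from -68 to a free end at 56, carried by an upright at x = 64, y = -68. It leaves no room for an upright gripper below it: reach under it from the front, tool tilted 30 to 50 degrees, fingers down and towards the backstop
- pocket (a point): Where the keeper's origin lies when fully home: rack point (0, 0, 4) on the pocket's floor, 8 mm below the base's top. The pocket is an L-shaped cutout with the keeper's outline and 2 mm play on every side (leg: x = -54..-4, y = -10..10; bar: x = -4..16, y = -31..10)
- plate_a: Loose aluminium cover plate, 10 (x) x 90 (y) x 80 mm (z), about 0.19 kg, at the back, next to the backstop. Origin: centre of its bottom face; z up the plate, x through it towards the backstop. Starts leaning about 28 degrees to the front on its front bottom edge, 4 to 10 mm off the fence. Upright and square its origin is at rack (45, 0, 12)
- plate_b: Loose aluminium cover plate, 10 (x) x 90 (y) x 80 mm (z), about 0.19 kg, in the middle. Origin: centre of its bottom face; z up the plate, x through it towards the backstop. Starts leaning about 28 degrees to the front on its front bottom edge, 4 to 10 mm off the fence. Upright and square its origin is at rack (35, 0, 12)
- plate_c: Loose aluminium cover plate, 10 (x) x 90 (y) x 80 mm (z), about 0.19 kg, in front, nearest the robot, its face resting on the two lean pegs. Origin: centre of its bottom face; z up the plate, x through it towards the backstop. Starts leaning about 28 degrees to the front on its front bottom edge, 4 to 10 mm off the fence. Upright and square its origin is at rack (25, 0, 12)
- keeper: Loose steel L-shaped keeper, foot down on the bench, 0.16 kg, origin on its underside. Leg (the grip): x -52..-2, y -8..8, 64 mm high. Bar at its front end: x -2..14, y -29..8, 40 high, lip to x = 17 from z = 16 up. Fits one way: axes along the rack's. Grip the leg's 16 mm near x = -34, z = 50, fingers tilted towards the bar. Plates must stand first: they lean over the pocket
- spool: bystander: white thread spool, 42 mm across, 48 high, standing; origin at the centre of its underside
- oil: bystander: oil bottle with a red cap, 42 mm across, 110 high; origin at the centre of its underside
- jar: bystander: small glass jar, 56 mm across, 65 high; origin at the centre of its underside
- driver: bystander: screwdriver with a red handle, 180 mm long, lying; origin at the centre of its underside
- pliers: bystander: red-handled pliers, about 140 mm long, lying, jaws along its x; origin at the centre of its underside
- tin: bystander: flat round tin, 64 mm across, 22 high; origin at the centre of its underside
- wheel: bystander: dark machine pulley, 68 mm across, 20 high, lying flat; origin at the centre of its underside

How it is judged:
By the outcome, as a careful person would: the job done as asked, in the order asked, and still so for the second after the job is handed in, with the robot touching nothing.
It also fails if it takes over 61 s, if anything falls off the work surface, if the arm or the gripper's body presses on something with over 40 N, if the wrist force passes 120 N, or if a joint passes its speed limit or range.

## Working session

There is one attempt and no reset: what is moved stays moved. The work goes in short steps, Python scripts to look and compute and a tool call to move; the robot and the scene stay as the last step left them, time stands still between calls to the robot, and variables do not carry over. Pictures are saved under pics/ and viewed, and the job is handed in when it is done.

Besides the shell and the picture viewer there is one more tool, called as name(argument=value, ...) on one line, values as JSON. move_arm: Moves the arm, as the interface text tells. Its arguments: {"type":"object","properties":{"plan":{"type":"array"},"squeeze":{"type":"number"}},"required":["plan"]}

```bash
mkdir -p pics; ls; cat > h.py <<'E'
import numpy as np, cv2
from scipy.spatial.transform import Rotation as R
from workcell import telemetry, eyes, order, ctrl
def cam(p,obs=None):
    if 'T_tool_cam' in p:
        o=obs; T=np.eye(4);T[:3,:3]=R.from_quat(o['tool_rot']).as_matrix();T[:3,3]=o['position']
        return T@np.array(p['T_tool_cam'])
    T=np.eye(4);q=np.array(p['orientation'])
    T[:3,:3]=R.from_quat(q).as_matrix() if q.size==4 else q
    T[:3,3]=p['xyz'];return T
def proj(p,T,X):
    X=np.atleast_2d(X);c=(X-T[:3,3])@T[:3,:3];u=c@np.array(p['K']).T
    return u[:,:2]/u[:,2:]
def ray_z(p,T,uv,z):
    d=T[:3,:3]@np.linalg.inv(p['K'])@np.array([uv[0],uv[1],1.]);s=(z-T[2,3])/d[2];return T[:3,3]+s*d
def save(p,n): cv2.imwrite('pics/'+n+'.png',cv2.cvtColor(p['pixels'],cv2.COLOR_RGB2BGR))
E
python3 - <<'E'
from h import *
print(telemetry.get_obs(), ctrl.finger_overhang)
for n in ['scene','top']:
    p=eyes.grab_frame(n);T=cam(p);save(p,n+'0');print(n,T.round(3).tolist(),np.array(p['K']).tolist())
    for t in ['rack','backstop','fence','pegs','bar','pocket','plate_a','keeper','spool','oil','jar','driver','pliers','tin','wheel']:
        for r in eyes.place_of(p,t)[:3]:
            c=np.array(r['centre']);print(t,round(r['confidence'],2),(T[:3,:3]@c+T[:3,3]).round(1))
E
```

```text
pics
{'t': 0.0, 'qpos': array([-1.42701662e+00,  2.87153279e-01,  1.57816602e+00, -4.24392909e-05,
        1.27858016e+00, -1.49970109e-01]), 'joint_velocities': array([-1.26655623e-03,  5.90472157e-04, -6.68862912e-06, -1.55877884e-03,
       -4.81370061e-05, -1.35981415e-03]), 'tau': array([ 4.41197681e-04, -4.05988061e+01, -2.92623138e+01, -4.88685043e-05,
        5.85615024e-03, -4.90921053e-06]), 'position': array([ 195.39380573, -645.47565227,  251.96131303]), 'tool_rot': array([ 0.80297991, -0.59600498, -0.00082746, -0.00080378]), 'contact_force': array([ 0.0658081 , -0.16505456,  0.03331306]), 'wrist_torque': array([-0.03965801,  0.08267907, -0.00400078]), 'grip_width': 1.0006641636679054} 22.0
scene [[-0.085, 0.838, -0.539, 1235.959], [0.996, 0.078, -0.036, 70.95], [0.012, -0.54, -0.841, 1206.817], [0.0, 0.0, 0.0, 1.0]] [[409.7745778213518, 0.0, 250.89216813241964], [0.0, 409.7745778213518, 195.849717058602], [0.0, 0.0, 1.0]]
rack 0.75 [527.3  17.1   1.8]
backstop 0.66 [571.6  -0.7  14.3]
fence 0.78 [546.3 -40.5  18.1]
pegs 0.83 [525.   19.   48.4]
bar 0.75 [533.4  16.  193.
[... 716 characters left out ...]
8   8.4]
fence 0.59 [551.3 -38.4  12.5]
pegs 0.56 [529.8  15.6  46. ]
bar 0.84 [533.   14.  187.1]
bar 0.28 [ 487.  -249.3   -2.3]
pocket 0.76 [527.7  15.    8.6]
pocket 0.37 [393.8 356.2  -2.4]
plate_a 0.86 [570.7   8.1  12.3]
plate_a 0.69 [561.2  15.9   9.8]
plate_a 0.61 [551.4  17.3  15.5]
keeper 0.86 [ 490.  -252.3   -5.8]
spool 0.71 [524.5 265.7   0.8]
spool 0.57 [ 598.8 -363.     1. ]
oil 0.81 [6.831e+02 2.784e+02 3.000e-01]
jar 0.83 [ 695.5 -198.5   -3.5]
driver 0.87 [567.8 383.    0.8]
pliers 0.84 [392.6 358.3  -4.1]
pliers 0.5 [526.  270.3   3.7]
tin 0.83 [ 3.975e+02 -1.284e+02  3.000e-01]
tin 0.48 [571.4  11.4  10.4]
tin 0.45 [ 695.3 -194.6   -3.3]
wheel 0.71 [ 595.1 -360.4    2.3]
```

View pics/scene0.png

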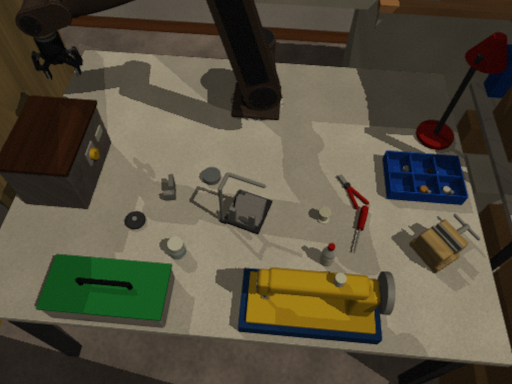

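View pics/top0.png

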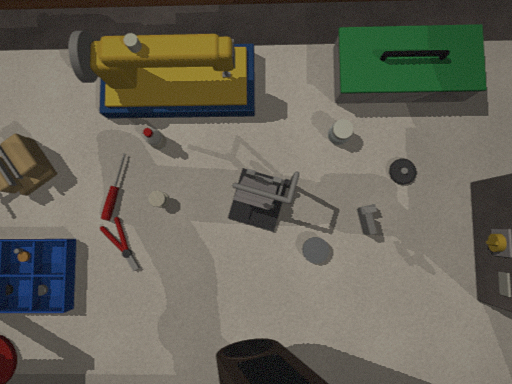

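The overview shows the rack near (260,200) in the top view and the keeper near (370,220). I'll zoom in and get masks.

```bash
python3 - <<'E'
from h import *
for n,(x,y) in {'top':(210,130),'scene':(140,140)}.items():
    p=eyes.grab_frame(n);np.savez('pics/'+n+'1.npz',pixels=p['pixels'],K=p['K'],T=cam(p))
    im=cv2.cvtColor(p['pixels'],cv2.COLOR_RGB2BGR)
    for t in ['rack','keeper']:
        r=eyes.cut_out(p,t)
        print(n,t,[(round(a['confidence'],2),int(a['region'].sum())) for a in r])
        np.save(f'pics/{n}_{t}.npy',r[0]['region'])
    c=im[y:y+125,x:x+190]
    c=cv2.resize(c,None,fx=4.2,fy=4.2,interpolation=cv2.INTER_CUBIC);c=cv2.convertScaleAbs(c,alpha=1.5,beta=10)
    cv2.imwrite(f'pics/{n}_crop.png',c)
E
```

```text
top rack [(0.94, 2100), (0.18, 177)]
top keeper [(0.72, 380)]
scene rack [(0.93, 829)]
scene keeper [(0.61, 184)]
```

View pics/top_crop.png

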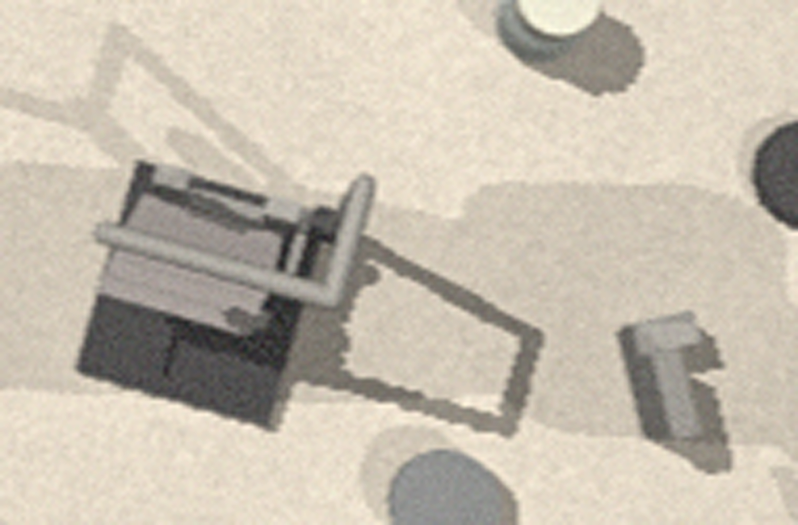

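View pics/scene_crop.png

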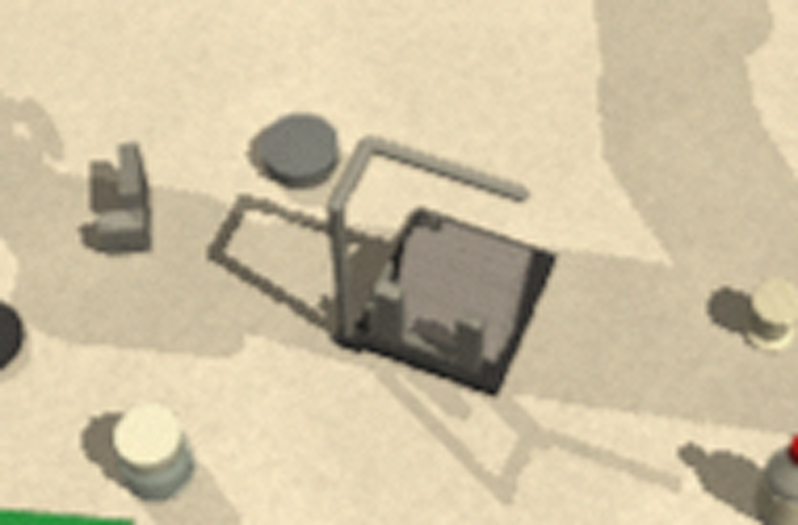

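```bash
python3 - <<'E'
from h import *
o=telemetry.get_obs();p=eyes.grab_frame('wrist');print(np.array(p['T_tool_cam']).round(3).tolist(),p['K'])
print(R.from_quat(o['tool_rot']).as_matrix().round(3))
from scipy.spatial import ConvexHull
from scipy.optimize import minimize
def box(x0,x1,y0,y1,z0,z1): return np.array([[x,y,z] for x in(x0,x1) for y in(y0,y1) for z in(z0,z1)],float)
KE=[box(-52,-2,-8,8,0,64),box(-2,14,-29,8,0,40),box(-2,17,-29,8,16,40)]
class P(dict):pass
views=[]
for n in['top','scene']:
    d=np.load(f'pics/{n}1.npz');views.append((d,d['T'],np.load(f'pics/{n}_keeper.npy')))
def mask(d,T,parts,x,S=4):
    m=np.zeros((384*S,512*S),np.uint8);Rz=R.from_euler('z',x[2],degrees=True).as_matrix()
    for b in parts:
        uv=proj(d,T,b@Rz.T+[x[0],x[1],0]);h=cv2.convexHull(np.round((uv+.5)*S-.5).astype(np.int32));cv2.fillConvexPoly(m,h,1)
    return cv2.resize(m.astype(np.float32),(512,384),interpolation=cv2.INTER_AREA)
def cost(x):
    return sum(np.abs(mask(d,T,KE,x)-g).sum()/g.sum() for d,T,g in views)
best=min((minimize(cost,[490,-254,y],method='Nelder-Mead',options=dict(initial_simplex=[[490,-254,y],[496,-254,y],[490,-248,y],[490,-254,y+8]])) for y in(-10,0,10,20)),key=lambda r:r.fun)
print(best.x,best.fun)
# rack points fit
Q=np.array([[0,0,0],[50,0,12],[35,-45,12],[-.6,0,48],[5,0,190],[0,0,4]])
M1=np.array([[527.3,17.1],[571.6,-.7],[546.3,-40.5],[525,19],[533.4,16],[528,10.1]]);M2=np.array([[524.6,12.9],[575.5,-2.8],[551.3,-38.4],[529.8,15.6],[533,14],[527.7,15]])
def f(x):
    c,s=np.cos(x[2]),np.sin(x[2]);A=np.array([[c,-s],[s,c]]);e=Q[:,:2]@A.T+x[:2]
    return np.r_[(e-M1).ravel(),(e-M2).ravel()]
from scipy.optimize import least_squares
r=least_squares(f,[527,14,-.3]);print(r.x,np.degrees(r.x[2]),r.fun.round(1))
E
```

```text
[[1.0, 0.0, -0.0, -0.671], [-0.0, 0.953, 0.301, -77.58], [0.0, -0.301, 0.953, -120.68], [0.0, 0.0, 0.0, 1.0]] [[291.78697449   0.         257.24892514]
 [  0.         291.78697449 191.13541224]
 [  0.           0.           1.        ]]
[[ 0.29  -0.957  0.   ]
 [-0.957 -0.29   0.   ]
 [-0.    -0.    -1.   ]]
[ 488.72914718 -250.80598479   16.00569418] 0.41900028604118994
[ 5.27568991e+02  1.48089114e+01 -3.11067845e-01] -17.82287464841198 [ 0.3 -2.3  3.6  0.2  0.8  1.8  2.  -4.  -1.1 -2.7 -0.4  4.7  3.   1.9
 -0.3  2.3 -4.2 -0.3 -2.8 -0.6 -0.7 -0.7 -0.1 -0.2]
```

move_arm(plan=[[5,7,0,0,0,0,0],[9,11,0,0,0,0,0],[13,15,0,0,0,0,0],[17,19,0,0,0,0,0],[20,23,0,0,0,0,0],[23,26,0,0,0,0,0],[23,29,0,0,0,0,0],[23,33,0,0,0,0,0],[23,36,0,0,0,0,0],[23,36,0,0,0,0,0],[23,36,0,0,0,0,0]])

```text
t: 3.05
position: [425.8, -285.4, 253.7]
tool_rot: [0.804, -0.595, 0.001, 0.0]
contact_force: [-0.4, -0.4, -0.1]
grip_width: 1.0
```

```bash
python3 - <<'E'
from h import *
o=telemetry.get_obs();p=eyes.grab_frame('wrist');T=cam(p,o);save(p,'w1')
np.savez('pics/w1.npz',pixels=p['pixels'],K=p['K'],T=T)
for r in eyes.place_of(p,'keeper')[:2]: print(r['confidence'],(T[:3,:3]@r['centre']+T[:3,3]).round(1))
r=eyes.cut_out(p,'keeper')
for a in r: print(a['confidence'],a['region'].sum())
np.save('pics/w1_keeper.npy',r[0]['region'])
E
```

```text
0.61 [ 486.7 -248.3   -1.5]
0.6 1413
0.48 5267
```

View pics/w1.png

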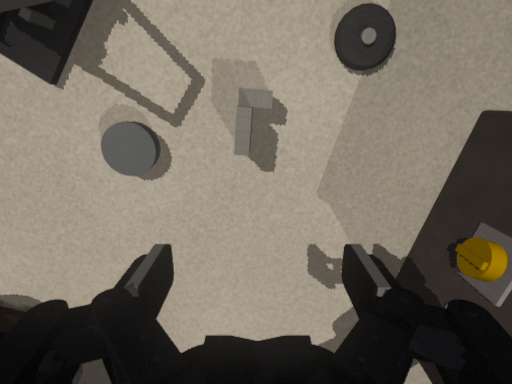

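```bash
cat > fit.py <<'E'
from h import *
from scipy.optimize import minimize
def box(x0,x1,y0,y1,z0,z1): return np.array([[x,y,z] for x in(x0,x1) for y in(y0,y1) for z in(z0,z1)],float)
KE=[box(-52,-2,-8,8,0,64),box(-2,14,-29,8,0,40),box(-2,17,-29,8,16,40)]
EDG=[(0,1),(0,2),(0,4),(1,3),(1,5),(2,3),(2,6),(3,7),(4,5),(4,6),(5,7),(6,7)]
def mask(d,T,parts,x,S=4):
    m=np.zeros((384*S,512*S),np.uint8);Rz=R.from_euler('z',x[2],degrees=True).as_matrix()
    for b in parts:
        uv=proj(d,T,b@Rz.T+[x[0],x[1],0]);h=cv2.convexHull(np.round((uv+.5)*S-.5).astype(np.int32));cv2.fillConvexPoly(m,h,1)
    return cv2.resize(m.astype(np.float32),(512,384),interpolation=cv2.INTER_AREA)
def fitk(views,x0):
    def cost(x): return sum(np.abs(mask(d,T,KE,x)-g).sum()/g.sum() for d,T,g in views)
    rs=[minimize(cost,[x0[0],x0[1],y],method='Nelder-Mead',options=dict(initial_simplex=[[x0[0],x0[1],y],[x0[0]+6,x0[1],y],[x0[0],x0[1]+6,y],[x0[0],x0[1],y+8]])) for y in(x0[2]-10,x0[2],x0[2]+10)]
    b=min(rs,key=lambda r:r.fun);return b.x,b.fun
def draw(d,T,parts,x,crop,f,name,z=0,col=(0,0,255)):
    im=cv2.cvtColor(d['pixels'],cv2.COLOR_RGB2BGR);u,v,w,h=crop
    c=cv2.resize(im[v:v+h,u:u+w],None,fx=f,fy=f,interpolation=cv2.INTER_CUBIC);c=cv2.convertScaleAbs(c,alpha=1.4,beta=15)
    Rz=R.from_euler('z',x[2],degrees=True).as_matrix()
    for b in parts:
        uv=((proj(d,T,b@Rz.T+[x[0],x[1],z])+.5-[u,v])*f-.5).round().astype(int)
        for i,j in EDG: cv2.line(c,tuple(map(int,uv[i])),tuple(map(int,uv[j])),col,1)
    cv2.imwrite('pics/'+name+'.png',c)
E
python3 - <<'E'
from fit import *
V={n:np.load(f'pics/{n}.npz') for n in['top1','scene1','w1']}
G={'top1':np.load('pics/top_keeper.npy'),'scene1':np.load('pics/scene_keeper.npy'),'w1':np.load('pics/w1_keeper.npy')}
for s in(['w1'],['top1'],['scene1'],['w1','top1','scene1']):
    x,f=fitk([(V[n],V[n]['T'],G[n]) for n in s],[489,-251,12]);print(s,x.round(1),round(f,3))
draw(V['w1'],V['w1']['T'],KE,x,(200,60,110,120),5,'ov_w1')
draw(V['top1'],V['top1']['T'],KE,x,(340,190,60,60),9,'ov_t1')
E
```

```text
['w1'] [ 490.4 -251.3   12.4] 0.038
['top1'] [ 490.3 -251.8   11.4] 0.157
['scene1'] [ 488.3 -251.    17.8] 0.237
['w1', 'top1', 'scene1'] [ 489.9 -251.3   13.3] 0.496
```

View pics/ov_w1.png

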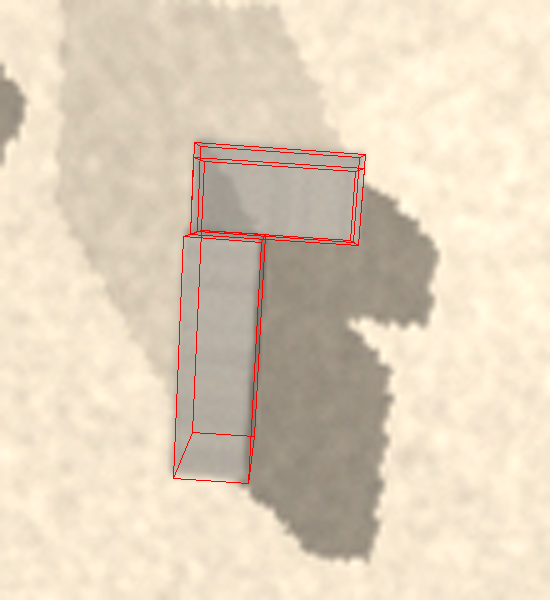

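View pics/ov_t1.png

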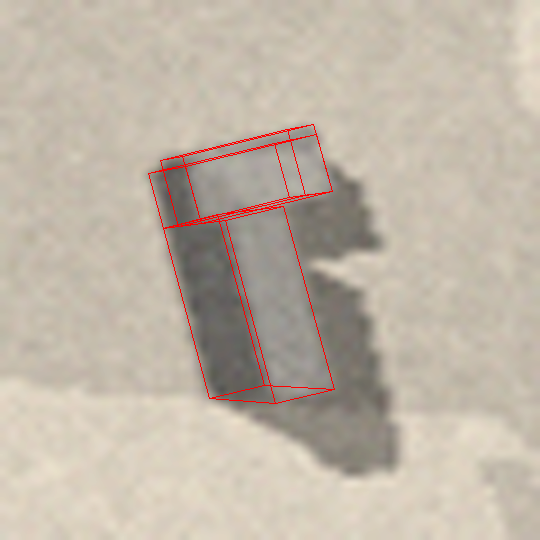

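The overlays match on all edges: keeper at (490.3, -251.3), yaw 12.4°. Next I look at the rack from its front with the tool tilted.

```bash
cat > go.py <<'E'
from h import *
import json,sys
# commanded pose tracking
R0=R.from_euler('z',0)
def start():
    o=telemetry.get_obs();return np.array(o['position']),R.from_quat(o['tool_rot'])
def rackpose(rk,p,tilt,yaw=0):
    """TCP at rack point p; fingers tilt deg from down towards rack heading yaw; tool x along heading's -y"""
    Rk=R.from_euler('z',rk[2],degrees=True);H=R.from_euler('z',rk[2]+yaw,degrees=True)
    t=np.radians(tilt);z=np.array([np.sin(t),0,-np.cos(t)]);x=np.array([0,-1,0.]);y=np.cross(z,x)
    return Rk.apply(p)+[rk[0],rk[1],0],H*R.from_matrix(np.c_[x,y,z])
def delta(P,Q,cur=None):
    p0,q0=cur or start()
    return ((P-p0)/10).round(2),np.degrees((Q*q0.inv()).as_rotvec()).round(2)
E
python3 - <<'E'
from go import *
rk=[527.6,14.8,-17.8]
P,Q=rackpose(rk,[-100,0,100],45)
print(P,delta(P,Q,(np.array([425.5,-286.05,253.3]),start()[1])))
E
```

```text
[432.38706073  45.3695305  100.        ] (array([  0.69,  33.14, -15.33]), array([ -0.38, -45.65, -32.73]))
```

move_arm(plan=[[0,5,0,0,-6.5,-4.7,1],[0,10,0,0,-13,-9.4,1],[0,15,0,0,-19.6,-14,1],[0,20,0,0,-26,-18.7,1],[0,25,-3,-0.4,-32.6,-23.4,1],[0.5,30,-6,-0.4,-39,-28,1],[0.7,33.1,-9,-0.4,-45.7,-32.7,1],[0.7,33.1,-13,-0.4,-45.7,-32.7,1],[0.7,33.1,-15.3,-0.4,-45.7,-32.7,1],[0.7,33.1,-15.3,-0.4,-45.7,-32.7,1],[0.7,33.1,-15.3,-0.4,-45.7,-32.7,1]])

```text
t: 4.3
position: [481.1, 26.4, 147.8]
tool_rot: [-0.543, 0.751, -0.312, 0.208]
contact_force: [0.2, -1.5, 0.3]
grip_width: 0.001
```

```bash
python3 - <<'E'
from go import *
o=telemetry.get_obs();p=eyes.grab_frame('wrist');T=cam(p,o);save(p,'w2')
print(o['position'],o['contact_force'],o['qpos'].round(2),o['t'])
np.savez('pics/w2.npz',pixels=p['pixels'],K=p['K'],T=T)
for t in ['rack','backstop','fence','pegs','bar','pocket','plate_a']:
    for r in eyes.place_of(p,t)[:3]: print(t,round(r['confidence'],2),(T[:3,:3]@r['centre']+T[:3,3]).round(1))
E
```

```text
[481.12687101  26.36661124 147.8084398 ] [ 0.18370495 -1.47643949  0.30173511] [-0.06 -0.28  2.48 -0.82  0.28  2.56] 4.3
backstop 0.67 [ 5.753e+02 -3.000e-01  9.500e+00]
fence 0.96 [546.6 -39.1  14. ]
bar 0.89 [531.2  14.8 191.5]
plate_a 0.8 [573.3   7.4  14.2]
plate_a 0.76 [562.2   7.4  10.8]
plate_a 0.72 [553.5  18.5  11.7]
```

View pics/w2.png

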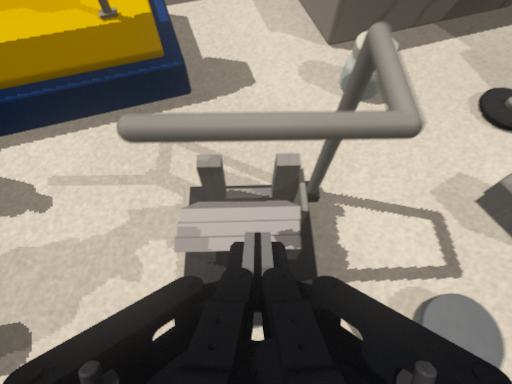

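```bash
cat > kin.py <<'E'
import numpy as np
from scipy.spatial.transform import Rotation as R
from scipy.optimize import least_squares
def fk(q,p):
    h,a0,L1,L2,Lt=p
    T=R.from_euler('z',q[0]); P=np.array([0,0,h])+T.apply([a0,0,0])
    T=T*R.from_euler('y',q[1]); P=P+T.apply([0,0,L1])
    T=T*R.from_euler('y',q[2]); P=P+T.apply([0,0,L2])
    T=T*R.from_euler('z',q[3])*R.from_euler('y',q[4]); P=P+T.apply([0,0,Lt])
    T=T*R.from_euler('z',q[5]); return P,T
E
python3 - <<'E'
from kin import *
q1=[-1.427,.286,1.577,0,1.279,-.15];p1=[195.498,-646.055,253.325]
from workcell import telemetry
o=telemetry.get_obs();q2=o['qpos'];p2=o['position']
T=fk(q2,[1,0,1,1,1])[1];print(T.as_matrix().round(3));print(R.from_quat(o['tool_rot']).as_matrix().round(3))
f=lambda x:np.r_[fk(q1,[x[0],0,*x[1:]])[0]-p1,fk(q2,[x[0],0,*x[1:]])[0]-p2]
r=least_squares(f,[300,400,400,250]);print(r.x,r.fun)
T1=fk(q1,[1,0,1,1,1])[1];print(T1.as_matrix().round(3))
E
```

```text
[[ 0.324  0.686  0.651]
 [ 0.946 -0.215 -0.243]
 [-0.027  0.695 -0.719]]
[[-0.324 -0.686  0.651]
 [-0.946  0.215 -0.243]
 [ 0.027 -0.695 -0.719]]
[293.50159249 234.0725272  622.10889068  51.86841448] [-100.66790663   -8.86839025   33.66601834   -9.63258741  -64.67726664
  -33.6660192 ]
[[-0.29   0.957 -0.   ]
 [ 0.957  0.29   0.   ]
 [ 0.     0.    -1.   ]]
```

```bash
cat > kin.py <<'E'
import numpy as np
from scipy.spatial.transform import Rotation as R
from scipy.optimize import least_squares
def fk(q,p):
    h,dy,L1,L2,Lt=p[:5]; e=p[5] if len(p)>5 else 0
    T=R.from_euler('z',q[0]); P=np.array([0,0,h])+T.apply([0,dy,0])
    T=T*R.from_euler('y',q[1]); P=P+T.apply([0,0,L1])
    T=T*R.from_euler('y',q[2]); P=P+T.apply([e,0,L2])
    T=T*R.from_euler('z',q[3])*R.from_euler('y',q[4]); P=P+T.apply([0,0,Lt])
    T=T*R.from_euler('z',q[5]+np.pi); return P,T
E
python3 - <<'E'
from kin import *
q1=[-1.427,.286,1.577,0,1.279,-.15];p1=[195.498,-646.055,253.325]
from workcell import telemetry
o=telemetry.get_obs();q2=o['qpos'];p2=o['position']
f=lambda x:np.r_[fk(q1,x)[0]-p1,fk(q2,x)[0]-p2]
r=least_squares(f,[300,100,400,400,250]);print(r.x,r.fun)
E
```

```text
[204.18981795 100.91288342 457.13522289 562.36605997 227.427501  ] [ 0.01280924  0.00300328  0.00677439 -0.0019383  -0.01301457 -0.00677439]
```

```bash
cat >> kin.py <<'E'
PR=[204.19,100.91,457.135,562.366,227.4275]
LO=np.array([-2.77,-.9,.21,-1.53,.24,-2.84]);HI=np.array([2.77,2.22,2.48,4.67,2.81,2.84])
rng=np.random.default_rng(0)
def ik(P,Q,n=40,seeds=None):
    out=[]
    def f(q):
        p,T=fk(q,PR);return np.r_[(p-P)/100,(Q*T.inv()).as_rotvec()]
    S=list(seeds) if seeds is not None else [np.r_[rng.uniform(-.6,.6),rng.uniform(-.8,1.2),rng.uniform(.5,2.4),rng.choice([0.2,1.5,3.1]),rng.uniform(.3,2),rng.uniform(-2.5,2.5)] for _ in range(n)]
    for s in S:
        r=least_squares(f,np.clip(s,LO+1e-3,HI-1e-3),bounds=(LO,HI))
        if np.abs(r.fun).max()<2e-3 and not any(np.abs(r.x-o).max()<.03 for o in out): out.append(r.x)
    return out
E
python3 - <<'E'
from kin import *; from go import rackpose
rk=[527.6,14.8,-17.8]; flip=R.from_euler('z',180,degrees=True)
for tilt in(30,40,50):
  for p in([-60,0,100],[-30,0,80],[0,0,75],[0,0,45],[-34,0,54]):
    P,Q=rackpose(rk,p,tilt)
    for nm,q in(('camfwd',Q),('flip',Q*flip)):
        for s in ik(P,q): print(tilt,p,nm,s.round(2))
E
```

```text
30 [-60, 0, 100] camfwd [-0.09 -0.18  2.43 -0.29  0.38  2.03]
30 [-60, 0, 100] flip [-0.09 -0.18  2.43 -0.29  0.38 -1.11]
30 [-30, 0, 80] camfwd [-0.11 -0.06  2.39 -0.32  0.32  2.05]
30 [-30, 0, 80] flip [-0.11 -0.06  2.39 -0.32  0.32 -1.09]
30 [0, 0, 75] camfwd [-0.12  0.01  2.33 -0.32  0.3   2.04]
30 [0, 0, 75] flip [-0.12  0.01  2.33 -0.32  0.3  -1.11]
30 [-34, 0, 54] camfwd [-0.11 -0.01  2.4  -0.41  0.26  2.14]
30 [-34, 0, 54] flip [-0.11 -0.01  2.4  -0.41  0.26 -1.  ]
50 [0, 0, 75] camfwd [-0.09  0.01  2.46  3.87  0.25 -2.15]
50 [0, 0, 75] flip [-0.09  0.01  2.46  3.87  0.25  1.  ]
50 [0, 0, 45] camfwd [-0.09  0.09  2.46  3.7   0.32 -1.96]
50 [0, 0, 45] flip [-0.09  0.09  2.46  3.7   0.32  1.18]
```

```bash
python3 - <<'E'
from fit import *
RK=[box(-66,70,-62,62,0,12),box(50,50.1,-43,-23,12,84),box(50,50.1,23,43,12,84),box(19,62,-45.1,-45,12,60),box(-10.6,-.6,-43,-33,12,48),box(-10.6,-.6,33,43,12,48),box(4.9,5.1,-68,56,189.9,190.1)]
import sys
d=np.load('pics/w2.npz');draw(d,d['T'],RK,[527.6,14.8,-17.8],(110,90,230,220),3,'ov_w2')
d=np.load('pics/top1.npz');draw(d,d['T'],RK,[527.6,14.8,-17.8],(220,160,90,75),8,'ov_t2')
E
```

```text
(no output)
```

View pics/ov_w2.png

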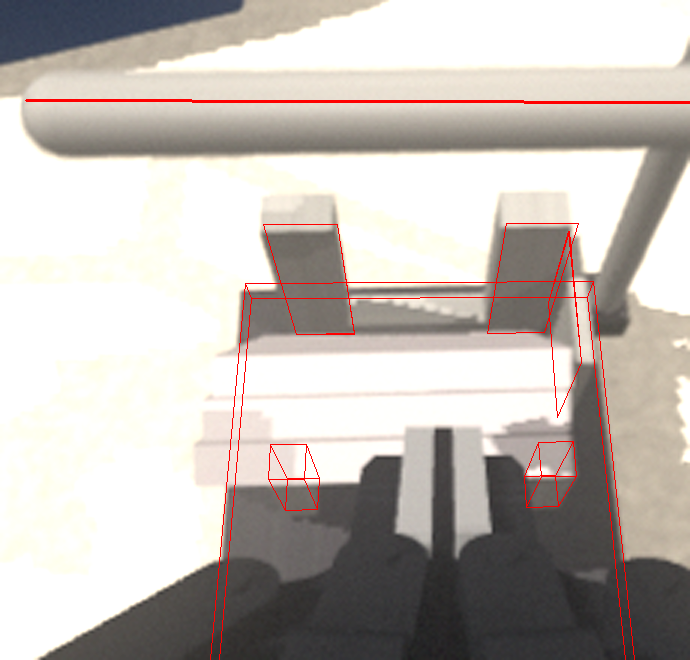

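View pics/ov_t2.png

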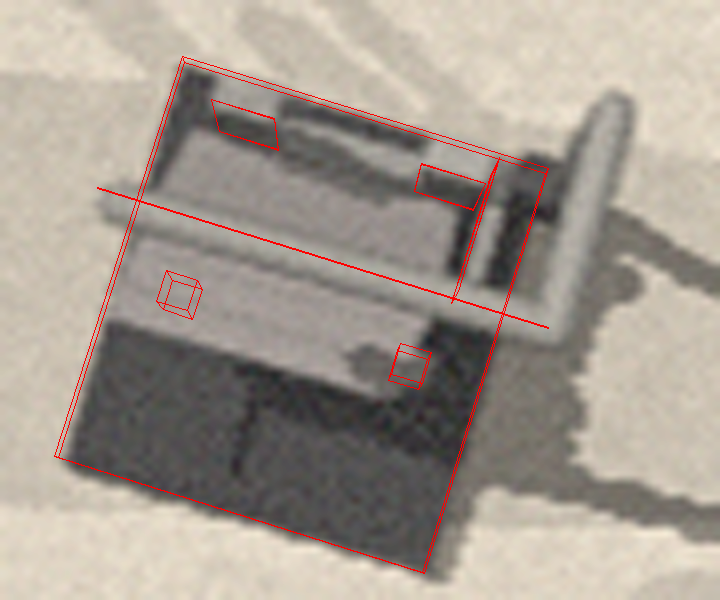

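```bash
python3 - <<'E'
from go import *; from kin import ik
rk=[526,14,-17.8]
P,Q=rackpose(rk,[-75,0,190],0)
print(P,delta(P,Q)); print([s.round(2) for s in ik(P,Q)])
flip=R.from_euler('z',180,degrees=True)
for p,t in (([-75,0,190],0),([-75,0,120],15),([-70,0,110],30),([-60,0,90],30),([-60,0,75],28)):
    P2,Q2=rackpose(rk,p,t);print(p,t,P2.round(1),[s.round(2) for s in ik(P2,Q2*flip)])
E
```

```text
[454.59029554  36.92714787 190.        ] (array([-2.61,  1.12,  4.04]), array([15.24, 41.33,  0.46]))
[array([-0.14, -0.14,  2.15, -0.  ,  1.13,  1.74])]
[-75, 0, 190] 0 [454.6  36.9 190. ] [array([-0.14, -0.14,  2.15, -0.  ,  1.13, -1.4 ])]
[-75, 0, 120] 15 [454.6  36.9 120. ] [array([-0.12, -0.17,  2.33, -0.08,  0.72, -1.33])]
[-70, 0, 110] 30 [459.4  35.4 110. ] [array([-0.09, -0.23,  2.45, -0.28,  0.42, -1.12])]
[-60, 0, 90] 30 [468.9  32.3  90. ] [array([-0.09, -0.16,  2.44, -0.31,  0.36, -1.09])]
[-60, 0, 75] 28 [468.9  32.3  75. ] [array([-0.1 , -0.12,  2.44, -0.29,  0.36, -1.11])]
```

move_arm(plan=[[-0.5,0.2,1,2.6,7,0,1],[-1,0.5,2,5,14,0,1],[-1.5,0.7,3,7.6,21,0.2,1],[-2,0.9,4,10,28,0.3,1],[-2.6,1.1,4,12.7,35,0.4,1],[-2.6,1.1,4,15.2,41.3,0.5,1],[-2.6,1.1,4,15.2,41.3,0.5,1],[-2.6,1.1,4,15.2,41.3,0.5,1]])

```text
t: 5.5
position: [454.2, 37.2, 188.1]
tool_rot: [-0.59, 0.808, -0.0, 0.0]
contact_force: [0.7, 0.4, -0.1]
grip_width: 0.001
```

```bash
python3 - <<'E'
from go import *; from kin import *
o=telemetry.get_obs();print(o['qpos'].round(3),o['position'].round(1),fk(o['qpos'],PR)[0].round(1),R.from_quat(o['tool_rot']).as_matrix().round(3))
print(delta(*rackpose([526,14,-17.8],[-75,0,190],0)))
E
```

```text
[-0.142 -0.147  2.159  0.     1.129  1.738] [454.2  37.2 188.1] [451.8  37.5 188.8] [[-0.304 -0.953  0.001]
 [-0.953  0.304  0.   ]
 [-0.001 -0.001 -1.   ]]
(array([ 0.04, -0.02,  0.19]), array([-0.02,  0.05, -0.08]))
```

move_arm(plan=[[0,0,0,0,0,8.5,1],[0,0,0,0,0,17,1],[0,0,0,0,0,25.5,1],[0,0,0,0,0,34,1],[0,0,0,0,0,42.5,1],[0,0,0,0,0,51,1],[0,0,0,0,0,59.5,1],[0,0,0,0,0,68,1],[0,0,0,0,0,76.5,1],[0,0,0,0,0,85,1],[0,0,0,0,0,93.5,1],[0,0,0,0,0,102,1],[0,0,0,0,0,110.5,1],[0,0,0,0,0,119,1],[0,0,0,0,0,127.5,1],[0,0,0,0,0,136,1],[0,0,0,0,0,144.5,1],[0,0,0,0,0,153,1],[0,0,0,0,0,161.5,1],[0,0,0,0,0,170,1]])

```text
t: 7.5
position: [452.8, 38.0, 187.7]
tool_rot: [0.854, 0.52, 0.001, 0.002]
contact_force: [-0.6, 1.1, 0.4]
grip_width: -0.002
```

```bash
cat >> go.py <<'E'
FL=R.from_euler('z',180,degrees=True)
E
python3 - <<'E'
from go import *; from kin import *
o=telemetry.get_obs();print(o['qpos'].round(3),o['position'].round(1))
P,Q=rackpose([526,14,-17.8],[-70,0,110],30);print(delta(P,Q*FL))
E
```

```text
[-1.400e-01 -1.510e-01  2.163e+00 -1.000e-03  1.126e+00 -1.234e+00] [452.8  38.  187.7]
(array([ 0.66, -0.26, -7.77]), array([-11.44, -27.54,   9.26]))
```

move_arm(plan=[[0.1,0,-1,-2.9,-6.9,2.3,1],[0.3,-0.1,-3,-5.7,-13.8,4.6,1],[0.5,-0.2,-5,-8.6,-20.7,6.9,1],[0.7,-0.3,-7,-11.4,-27.5,9.3,1],[0.7,-0.3,-7.8,-11.4,-27.5,9.3,1],[0.7,-0.3,-7.8,-11.4,-27.5,9.3,1],[0.7,-0.3,-7.8,-11.4,-27.5,9.3,1]])

```text
t: 8.2
position: [462.5, 34.4, 111.9]
tool_rot: [0.783, 0.566, 0.153, 0.208]
contact_force: [0.3, -0.1, -0.2]
grip_width: 0.005
```

```bash
cat > rk.py <<'E'
from fit import *
RK=[box(-66,70,-62,62,0,12),box(50,50.1,-43,-23,12,84),box(50,50.1,23,43,12,84),box(19,62,-45.1,-45,12,60),box(-10.6,-.6,-43,-33,12,48),box(-10.6,-.6,33,43,12,48),box(-54,-4,-10,10,4,12),box(-4,16,-31,10,4,12)]
E
python3 - <<'E'
from go import *; from rk import *
o=telemetry.get_obs();p=eyes.grab_frame('wrist');T=cam(p,o);save(p,'w3')
print(o['position'],o['qpos'].round(2),o['t'])
np.savez('pics/w3.npz',pixels=p['pixels'],K=p['K'],T=T)
draw(dict(p),T,RK,[526,14,-17.8],(100,30,330,330),2,'ov_w3')
P,Q=rackpose([526,14,-17.8],[-70,0,110],30);print(delta(P,Q*FL))
for t in ['pocket','pegs','backstop','fence','plate_a']:
    for r in eyes.place_of(p,t)[:3]: print(t,round(r['confidence'],2),(T[:3,:3]@r['centre']+T[:3,3]).round(1))
E
```

```text
[462.49755225  34.39899421 111.85120832] [-0.09 -0.22  2.44 -0.27  0.42 -1.13] 8.2
(array([-0.37,  0.11, -0.24]), array([-0.23,  0.1 ,  0.35]))
pocket 0.58 [525.6  16.9   2.7]
backstop 0.59 [ 592.8 -362.3    0.7]
fence 0.86 [543.2 -42.5  11.7]
plate_a 0.88 [549.8  17.3  16.2]
```

View pics/ov_w3.png

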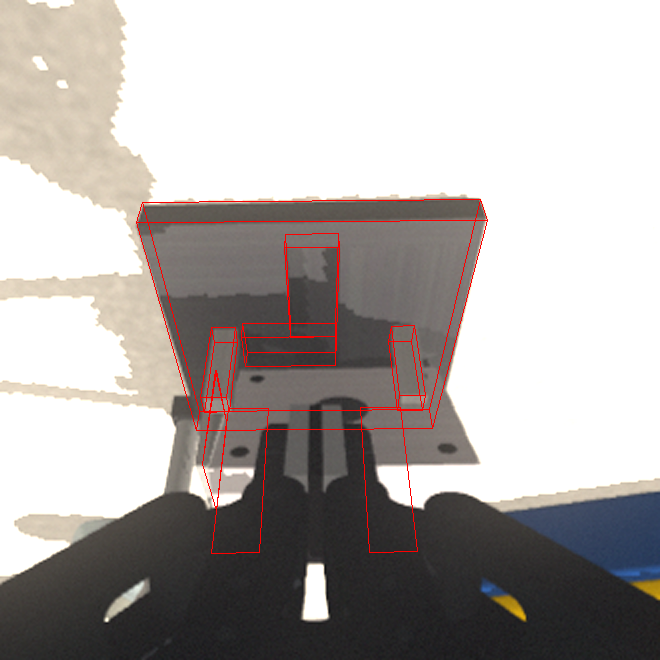

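View pics/w3.png

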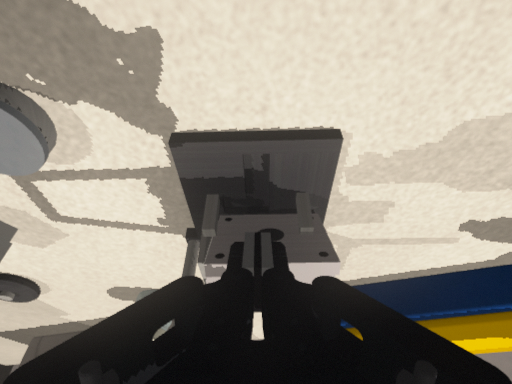

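```bash
python3 - <<'E'
from rk import *
d=np.load('pics/w3.npz');T=d['T']
draw(d,T,RK[:1]+RK[4:],[526,14,-17.8],(160,120,190,130),4.2,'ov_w3b')
draw(d,T,[],[526,14,-17.8],(160,120,190,130),4.2,'raw_w3b')
E
```

```text
(no output)
```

View pics/ov_w3b.png

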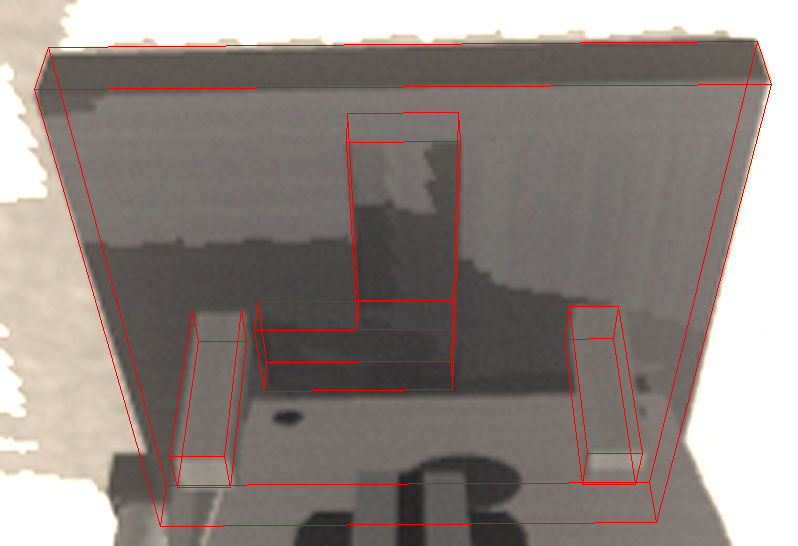

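View pics/raw_w3b.png

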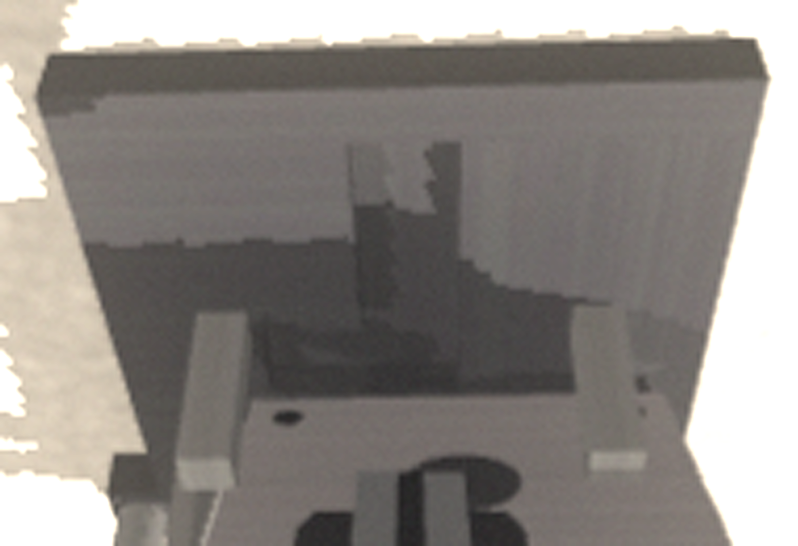

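```bash
python3 - <<'E'
from rk import *
import sys
d=np.load('pics/w3.npz');T=d['T']
for nm,x,out in(('a',[526,14,-17.8],0),('b',[526,14,-16.8],0)):
    draw(d,T,RK[:1]+RK[4:],x,(195,185,140,60),5.7,'z1'+nm)
    draw(d,T,RK[:1]+RK[4:],x,(160,120,190,40),4.2,'z2'+nm)
a=np.vstack([cv2.resize(cv2.imread(f'pics/{n}.png'),(798,200 if n[1]=='2' else 300)) for n in('z1a','z1b')]);cv2.imwrite('pics/z1.png',a)
E
```

```text
(no output)
```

View pics/z1.png

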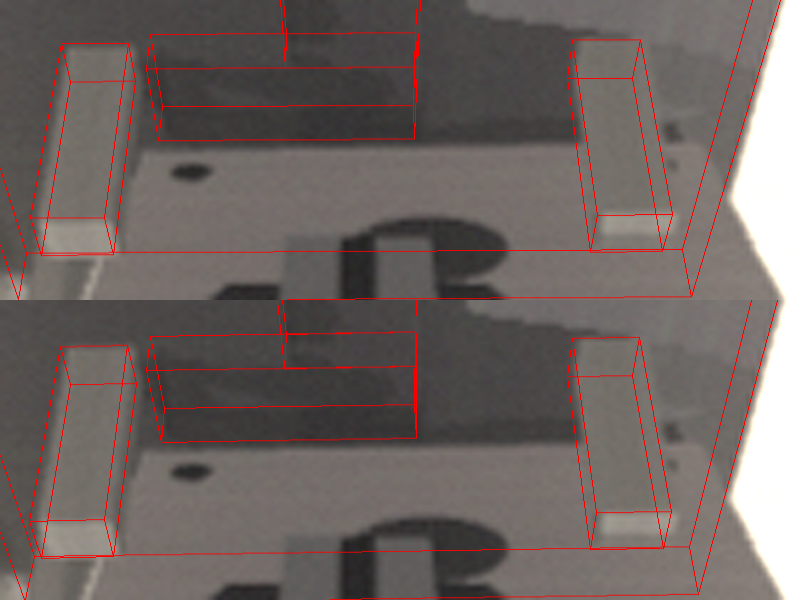

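```bash
python3 - <<'E'
from rk import *
from scipy.optimize import least_squares
d=np.load('pics/w3.npz');T=d['T']
A=lambda u,v:((u+.5)/4.2-.5+160,(v+.5)/4.2-.5+120)
B=lambda u,v:((u+.5)/5.7-.5+195,(v+.5)/5.0-.5+185)
C=[((-66,-62,0),A(47,57)),((-66,62,0),A(757,39)),((-66,-62,12),A(40,97)),((-66,62,12),A(767,78)),((-54,-10,12),A(349,143)),((-54,10,12),A(461,142)),
((-10.6,-43,48),B(40,221)),((-10.6,-33,48),B(110,221)),((-10.6,33,48),B(598,213)),((-10.6,43,48),B(672,213)),((-10.6,33,12),B(577,39)),((-10.6,43,12),B(642,38))]
X=np.array([c[0] for c in C],float);U=np.array([c[1] for c in C])
def f(x):
    Rz=R.from_euler('z',x[2],degrees=True).as_matrix();return (proj(d,T,X@Rz.T+[x[0],x[1],0])-U).ravel()
r=least_squares(f,[526,14,-17.],loss='soft_l1');print(r.x,f(r.x).reshape(-1,2).round(1))
draw(d,T,RK[:1]+RK[4:],r.x,(160,120,190,130),4.2,'ov_w3c')
E
```

```text
[526.70181591  14.70302519 -16.8043361 ] [[ 0.3 -0.7]
 [-0.3 -0.1]
 [-1.3 -0.1]
 [ 0.7  0.7]
 [-0.8  0.4]
 [-0.4  0.1]
 [-0.6  0.3]
 [ 0.1  0.1]
 [ 0.8  0.2]
 [ 0.9 -0. ]
 [ 0.   0.1]
 [ 0.5  0. ]]
```

View pics/ov_w3c.png

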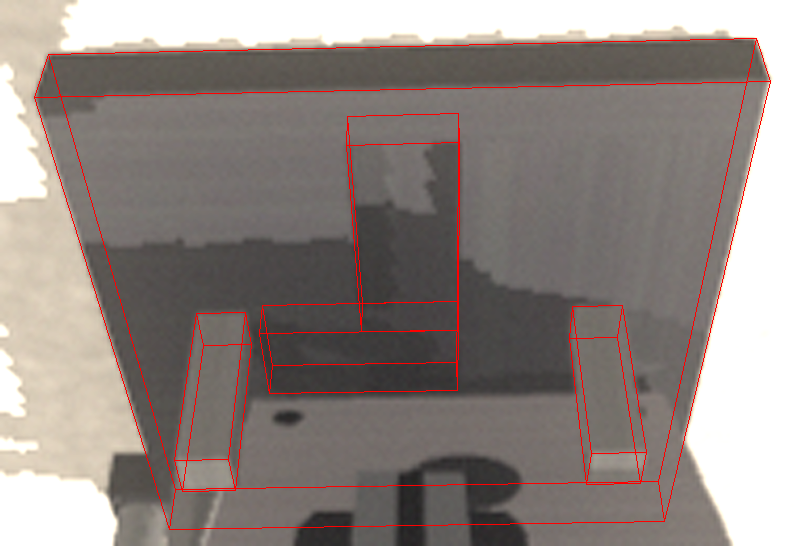

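```bash
cat >> go.py <<'E'
RKP=[526.7,14.7,-16.8]
def inrack(p,rk=RKP): return R.from_euler('z',-rk[2],degrees=True).apply(np.array(p)-[rk[0],rk[1],0])
E
python3 - <<'E'
from go import *; from kin import ik
P,Q=rackpose(RKP,[-45,0,77],30);print(inrack(start()[0]),delta(P,Q*FL))
for x in(-45,-20,0,4): 
    P,Q=rackpose(RKP,[x,0,77],30);print(x,delta(P,Q*FL)[0],[s.round(2) for s in ik(P,Q*FL)])
E
```

```text
[-6.76498168e+01  6.87338881e-02  1.11008864e+02] (array([ 2.17, -0.66, -3.4 ]), array([-0.23, -0.02,  1.34]))
-45 [ 2.17 -0.66 -3.4 ] [array([-0.11, -0.1 ,  2.42, -0.3 ,  0.31, -1.12])]
-20 [ 4.56 -1.38 -3.4 ] [array([-0.12, -0.04,  2.37, -0.29,  0.31, -1.15])]
0 [ 6.47 -1.96 -3.4 ] [array([-0.13,  0.  ,  2.33, -0.28,  0.3 , -1.16])]
4 [ 6.86 -2.08 -3.4 ] [array([-0.13,  0.01,  2.32, -0.27,  0.3 , -1.17])]
```

move_arm(plan=[[1.1,-0.3,-1.7,0,0,0.7,1],[2.2,-0.7,-3.4,0,0,1.3,1],[2.2,-0.7,-3.4,-0.2,0,1.3,1],[2.8,-0.85,-3.4,-0.2,0,1.3,1],[3.4,-1.03,-3.4,-0.2,0,1.3,1],[4,-1.21,-3.4,-0.2,0,1.3,1],[4.5,-1.36,-3.4,-0.2,0,1.3,1],[5,-1.52,-3.4,-0.2,0,1.3,1],[5.3,-1.6,-3.4,-0.2,0,1.3,1],[5.3,-1.6,-3.4,-0.2,0,1.3,1]])

```text
t: 9.5
position: [514.7, 18.4, 76.4]
tool_rot: [0.776, 0.576, 0.154, 0.207]
contact_force: [-1.0, 1.0, 0.9]
grip_width: -0.002
```

```bash
python3 - <<'E'
from go import *
o=telemetry.get_obs();p=eyes.grab_frame('wrist');save(p,'w4');q=eyes.grab_frame('scene')
im=cv2.cvtColor(q['pixels'],cv2.COLOR_RGB2BGR)[150:250,200:300];cv2.imwrite('pics/s4.png',cv2.resize(im,None,fx=5,fy=5,interpolation=cv2.INTER_CUBIC))
print(inrack(o['position']),o['contact_force'],o['t'])
E
```

```text
[-1.25276886e+01  4.49439459e-02  7.63854988e+01] [-0.95077139  0.96170083  0.87166107] 9.5
```

View pics/s4.png

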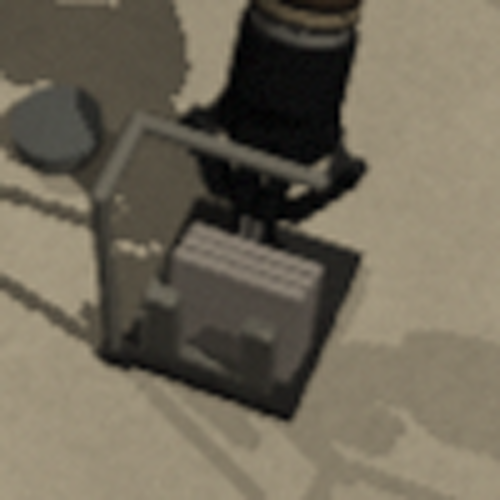

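View pics/w4.png

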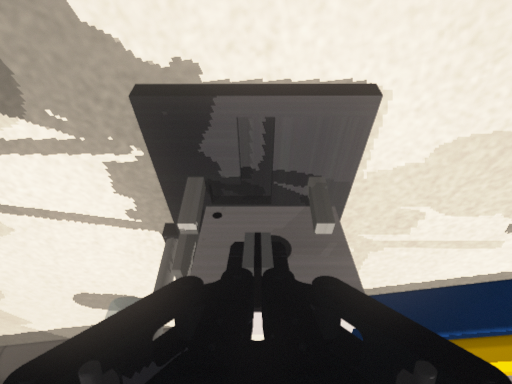

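move_arm(plan=[[0.38,-0.12,0,0,0,0,1],[0.76,-0.23,0,0,0,0,1],[1.05,-0.32,0,0,0,0,1],[1.15,-0.35,0,0,0,0,1],[1.15,-0.35,0,0,0,0,1]])

```text
t: 10.1
position: [525.7, 14.9, 76.0]
tool_rot: [0.776, 0.576, 0.154, 0.207]
contact_force: [-0.3, -0.2, -0.7]
grip_width: 0.0
```

move_arm(plan=[[0.1,-0.03,0,0,0,0,1],[0.2,-0.06,0,0,0,0,1],[0.2,-0.06,0,0,0,0,1]])

```text
t: 10.4
position: [527.0, 14.5, 75.7]
tool_rot: [0.776, 0.576, 0.153, 0.207]
contact_force: [-2.5, -0.5, 2.1]
grip_width: 0.002
```

```bash
python3 - <<'E'
from go import *
o=telemetry.get_obs();print(inrack(o['position']),R.from_euler('z',16.8,degrees=True).apply(o['contact_force']).round(1))
E
```

```text
[ 3.69893944e-01 -6.26832341e-02  7.56763801e+01] [-2.2 -1.2  2.1]
```

move_arm(plan=[[0.1,-0.03,0,0,0,0,1],[0.2,-0.06,0,0,0,0,1],[0.2,-0.06,0,0,0,0,1]])

```text
t: 10.7
position: [527.6, 14.3, 74.9]
tool_rot: [0.776, 0.576, 0.152, 0.206]
contact_force: [-9.5, 2.2, 5.5]
grip_width: 0.0
```

```bash
python3 - <<'E'
from go import *
o=telemetry.get_obs();print(inrack(o['position']),R.from_euler('z',16.8,degrees=True).apply(o['contact_force']).round(1))
for n,c in(('scene',(200,150)),('top',(215,145))):
    q=eyes.grab_frame(n);im=cv2.cvtColor(q['pixels'],cv2.COLOR_RGB2BGR)[c[1]:c[1]+100,c[0]:c[0]+100];cv2.imwrite(f'pics/{n}5.png',cv2.resize(im,None,fx=5,fy=5,interpolation=cv2.INTER_CUBIC))
E
```

```text
[ 0.95051985 -0.12644026 74.86689346] [-9.8 -0.6  5.5]
```

View pics/scene5.png

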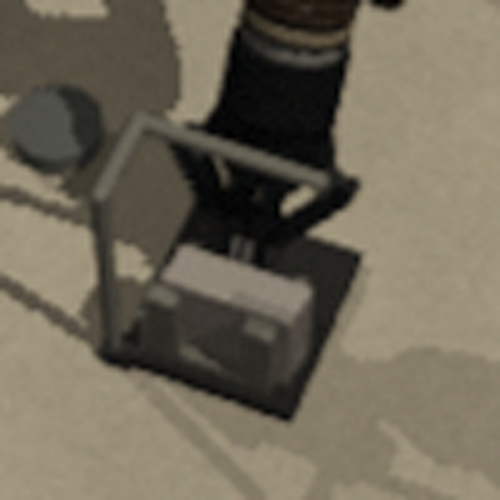

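```bash
python3 - <<'E'
from go import *; from kin import ik
for x in (-8,-1):
    P,Q=rackpose(RKP,[x,0,52],25);print(x,delta(P,Q*FL),[s.round(2) for s in ik(P,Q*FL)])
E
```

```text
-8 (array([-0.85,  0.27, -2.29]), array([1.4 , 4.4 , 0.03])) [array([-0.13,  0.05,  2.31, -0.2 ,  0.35, -1.24])]
-1 (array([-0.18,  0.07, -2.29]), array([1.4 , 4.4 , 0.03])) [array([-0.14,  0.07,  2.3 , -0.2 ,  0.35, -1.24])]
```

move_arm(plan=[[-0.5,0.15,0,0,0,0,1],[-0.9,0.27,-0.8,1.4,4.4,0,1],[-0.9,0.27,-2.3,1.4,4.4,0,1],[-0.9,0.27,-2.3,1.4,4.4,0,1],[-0.5,0.16,-2.3,1.4,4.4,0,1],[-0.2,0.07,-2.3,1.4,4.4,0,1],[0,0.01,-2.3,1.4,4.4,0,1],[0.1,-0.02,-2.3,1.4,4.4,0,1],[0.1,-0.02,-2.3,1.4,4.4,0,1]])

```text
t: 11.7
position: [528.7, 14.1, 52.2]
tool_rot: [0.784, 0.582, 0.129, 0.174]
contact_force: [-7.1, 2.2, 4.8]
grip_width: 0.001
```

```bash
python3 - <<'E'
from go import *
o=telemetry.get_obs();print(inrack(o['position']),R.from_euler('z',16.8,degrees=True).apply(o['contact_force']).round(1))
for n,c in(('scene',(200,150)),('wrist',(120,60))):
    q=eyes.grab_frame(n);im=cv2.cvtColor(q['pixels'],cv2.COLOR_RGB2BGR)
    if n=='scene': im=cv2.resize(im[c[1]:c[1]+100,c[0]:c[0]+100],None,fx=5,fy=5,interpolation=cv2.INTER_CUBIC)
    cv2.imwrite(f'pics/{n}6.png',im)
E
```

```text
[ 2.04826657e+00 -1.26930613e-02  5.22467276e+01] [-7.4  0.   4.8]
```

View pics/scene6.png

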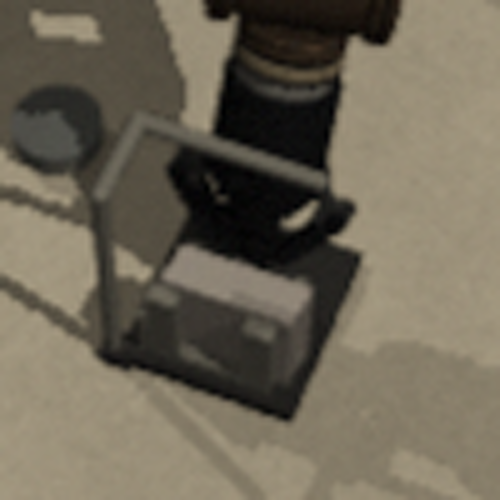

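View pics/wrist6.png

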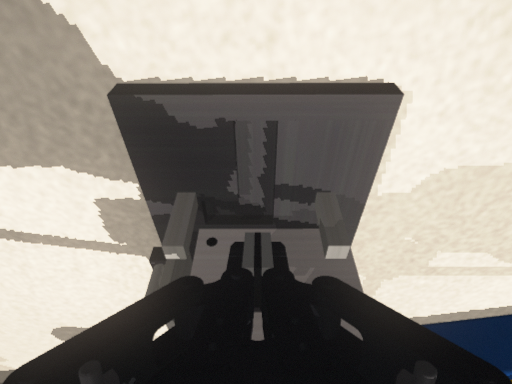

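```bash
python3 - <<'E'
from go import *; from kin import ik
for tilt in (20,30,40):
  for p in ([35,66,56],[35,90,56],[35,100,150]):
    P,Q=rackpose(RKP,p,tilt,-90)
    for n,q in(('cam+',Q),('fl',Q*FL)):
      for s in ik(P,q): print(tilt,p,n,s.round(2))
o=telemetry.get_obs();print(o['qpos'].round(2))
E
```

```text
20 [35, 66, 56] cam+ [ 0.07  0.39  1.86 -0.38  1.04 -2.56]
20 [35, 66, 56] fl [ 0.07  0.39  1.86 -0.38  1.04  0.58]
20 [35, 90, 56] cam+ [ 0.1   0.42  1.83 -0.37  1.06 -2.54]
20 [35, 90, 56] fl [ 0.1   0.42  1.83 -0.37  1.06  0.61]
20 [35, 100, 150] cam+ [ 0.12  0.31  1.78 -0.34  1.22 -2.59]
20 [35, 100, 150] fl [ 0.12  0.31  1.78 -0.34  1.22  0.56]
30 [35, 66, 56] cam+ [ 0.12  0.45  1.82 -0.52  1.15 -2.44]
30 [35, 66, 56] fl [ 0.12  0.45  1.82 -0.52  1.15  0.7 ]
30 [35, 90, 56] cam+ [ 0.16  0.47  1.79 -0.51  1.18 -2.42]
30 [35, 90, 56] fl [ 0.16  0.47  1.79 -0.51  1.18  0.72]
30 [35, 100, 150] cam+ [ 0.17  0.36  1.74 -0.48  1.32 -2.49]
30 [35, 100, 150] fl [ 0.17  0.36  1.74 -0.48  1.32  0.65]
40 [35, 66, 56] cam+ [ 0.17  0.52  1.78 -0.65  1.27 -2.35]
40 [35, 66, 56] fl [ 0.17  0.52  1.78 -0.65  1.27  0.79]
40 [35, 90, 56] cam+ [ 0.2   0.54  1.74 -0.63  1.3  -2.34]
40 [35, 90, 56] fl [ 0.2   0.54  1.74 -0.63  1.3   0.8 ]
40 [35, 100, 150] cam+ [ 0.21  0.43  1.7  -0.6   1.43 -2.42]
40 [35, 100, 150] fl [ 0.21  0.43  1.7  -0.6   1.43  0.72]
[-0.14  0.09  2.27 -0.19  0.35 -1.25]
```

```bash
python3 - <<'E'
from go import *; from kin import ik
cur=start()
for p,t,y in(([-60,0,80],22,0),([-60,60,140],10,0),([-60,110,150],25,-60),([0,110,150],30,-90),([35,100,150],30,-90)):
    P,Q=rackpose(RKP,p,t,y);print(p,delta(P,Q*FL,cur),[s.round(2) for s in ik(P,Q*FL,seeds=[telemetry.get_obs()['qpos']])])
E
```

```text
[-60, 0, 80] (array([-5.94,  1.8 ,  2.77]), array([0.86, 2.87, 0.04])) [array([-0.12, -0.1 ,  2.39, -0.14,  0.48, -1.28])]
[-60, 60, 140] (array([-4.21,  7.54,  8.77]), array([ 4.34, 14.35,  0.04])) [array([-0.  , -0.06,  2.19, -0.07,  0.85, -1.24])]
[-60, 110, 150] (array([-2.76, 12.33,  9.77]), array([-1.000e-02, -0.000e+00, -5.996e+01])) [array([ 0.26,  0.11,  2.03, -0.5 ,  1.07,  0.29])]
[0, 110, 150] (array([ 2.98, 10.59,  9.77]), array([ -4.9 ,  -2.62, -89.9 ])) [array([ 0.21,  0.32,  1.79, -0.47,  1.33,  0.69])]
[35, 100, 150] (array([6.04, 8.62, 9.77]), array([ -4.9 ,  -2.62, -89.9 ])) [array([ 0.17,  0.36,  1.74, -0.48,  1.32,  0.65])]
```

move_arm(plan=[[-3,0.9,1.2,0,0,0,1],[-5.9,1.8,2.8,0,0,0,1],[-5.5,4,5,0,0,-8.5,1],[-4.5,7,8,0,0,-17,1],[-3.5,10,9.8,0,0,-25.5,1],[-2.8,12.3,9.8,0,0,-34,1],[-2.8,12.3,9.8,0,0,-42.5,1],[-2.8,12.3,9.8,0,0,-51,1],[-2.8,12.3,9.8,0,0,-59.5,1],[-1,11.8,9.8,-1,-0.5,-68,1],[1,11.2,9.8,-3,-1.5,-76.5,1],[3,10.6,9.8,-4.9,-2.6,-85,1],[5,9.5,9.8,-4.9,-2.6,-89.9,1],[6,8.6,9.8,-4.9,-2.6,-89.9,1],[6,8.6,9.8,-4.9,-2.6,-89.9,1],[6,8.6,9.8,-4.9,-2.6,-89.9,1]])

```text
t: 13.4
position: [590.5, 99.6, 150.8]
tool_rot: [0.955, -0.14, -0.038, 0.258]
contact_force: [-0.1, 0.4, -0.3]
grip_width: -0.001
```

```bash
python3 - <<'E'
from go import *
cur=start();print(inrack(cur[0]),telemetry.get_obs()['contact_force'])
for p,t,y in(([35,95,54],30,-90),([35,80,54],30,-90),):
    P,Q=rackpose(RKP,p,t,y);print(p,delta(P,Q*FL,cur))
for n,c in(('scene',(200,150)),('wrist',(120,60)),('top',(215,145))):
    q=eyes.grab_frame(n);im=cv2.cvtColor(q['pixels'],cv2.COLOR_RGB2BGR)
    if n!='wrist': im=cv2.resize(im[c[1]:c[1]+100,c[0]:c[0]+100],None,fx=5,fy=5,interpolation=cv2.INTER_CUBIC)
    else: np.savez('pics/w7.npz',pixels=q['pixels'],K=q['K'],T=cam(q,telemetry.get_obs()))
    cv2.imwrite(f'pics/{n}7.png',im)
E
```

```text
[ 36.57117998  99.76385953 150.81550461] [-0.11224995  0.39107694 -0.3421941 ]
[35, 95, 54] (array([-0.29, -0.41, -9.68]), array([ 0.23, -0.06, -0.1 ]))
[35, 80, 54] (array([-0.72, -1.85, -9.68]), array([ 0.23, -0.06, -0.1 ]))
```

View pics/scene7.png

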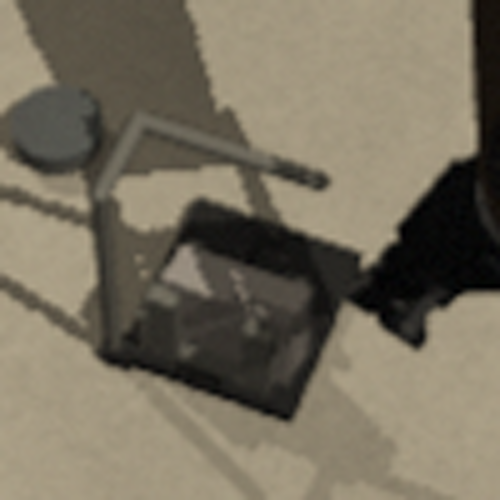

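View pics/wrist7.png

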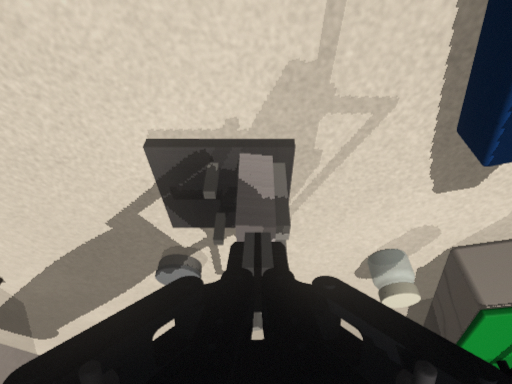

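View pics/top7.png

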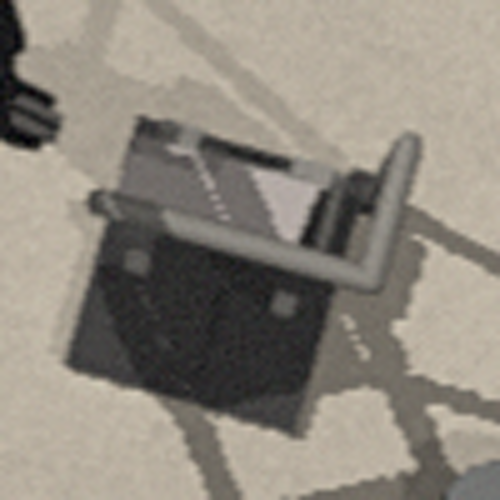

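move_arm(plan=[[-0.3,-0.4,-5,0.2,0,0,1],[-0.3,-0.4,-9.7,0.2,0,0,1],[-0.3,-0.4,-9.7,0.2,0,0,1],[-0.58,-1.37,-9.7,0.2,0,0,1],[-0.78,-2.05,-9.7,0.2,0,0,1],[-0.93,-2.52,-9.7,0.2,0,0,1],[-0.99,-2.71,-9.7,0.2,0,0,1],[-0.99,-2.71,-9.7,0.2,0,0,1]])

```text
t: 14.35
position: [581.6, 72.3, 55.8]
tool_rot: [0.955, -0.141, -0.037, 0.256]
contact_force: [0.6, 0.0, 0.7]
grip_width: 0.005
```

```bash
python3 - <<'E'
from go import *
o=telemetry.get_obs();print(inrack(o['position']),R.from_euler('z',16.8,degrees=True).apply(o['contact_force']).round(1))
E
```

```text
[35.90222782 70.95692014 55.78696035] [0.6 0.2 0.7]
```

move_arm(plan=[[-0.09,-0.29,0,0,0,0,1],[-0.14,-0.48,0,0,0,0,1],[-0.14,-0.48,0,0,0,0,1]])

```text
t: 14.65
position: [579.9, 68.0, 54.6]
tool_rot: [0.956, -0.141, -0.037, 0.256]
contact_force: [1.3, 3.4, 2.8]
grip_width: 0.004
```

move_arm(plan=[[-0.03,-0.1,0,0,0,0,1],[-0.06,-0.19,0,0,0,0,1],[-0.06,-0.19,0,0,0,0,1]])

```text
t: 14.95
position: [578.8, 66.0, 54.2]
tool_rot: [0.955, -0.141, -0.038, 0.257]
contact_force: [1.4, 4.1, 2.9]
grip_width: -0.002
```

```bash
python3 - <<'E'
from go import *
o=telemetry.get_obs();print(inrack(o['position']),R.from_euler('z',16.8,degrees=True).apply(o['contact_force']).round(1))
E
```

```text
[35.0862533  64.18136876 54.15510586] [0.1 4.4 2.9]
```

move_arm(plan=[[-0.03,-0.1,0,0,0,0,1],[-0.03,-0.1,0,0,0,0,1]])

```text
t: 15.15
position: [578.4, 65.0, 54.1]
tool_rot: [0.955, -0.141, -0.038, 0.256]
contact_force: [2.4, 4.6, 3.7]
grip_width: 0.0
```

move_arm(plan=[[-0.03,-0.1,0,0,0,0,1],[-0.03,-0.1,0,0,0,0,1]])

```text
t: 15.35
position: [578.4, 64.8, 54.1]
tool_rot: [0.956, -0.141, -0.037, 0.255]
contact_force: [2.5, 7.0, 3.7]
grip_width: 0.001
```

```bash
python3 - <<'E'
from go import *
o=telemetry.get_obs();print(inrack(o['position']),R.from_euler('z',16.8,degrees=True).apply(o['contact_force']).round(1))
E
```

```text
[35.01601353 62.9316842  54.10927538] [0.4 7.4 3.7]
```

move_arm(plan=[[-0.03,-0.1,0,0,0,0,1],[-0.03,-0.1,0,0,0,1.2,1],[-0.03,-0.1,0,0,0,0,1],[-0.03,-0.1,0,0,0,-1.2,1],[-0.03,-0.1,0,0,0,0,1]])

```text
t: 15.85
position: [578.6, 64.6, 54.1]
tool_rot: [0.956, -0.141, -0.037, 0.254]
contact_force: [2.5, 10.0, 4.7]
grip_width: -0.0
```

```bash
python3 - <<'E'
from go import *
o=telemetry.get_obs();print(inrack(o['position']),R.from_euler('z',16.8,degrees=True).apply(o['contact_force']).round(1))
for n,c in(('scene',(200,150)),('wrist',(120,60)),('top',(215,145))):
    q=eyes.grab_frame(n);im=cv2.cvtColor(q['pixels'],cv2.COLOR_RGB2BGR)
    if n!='wrist': im=cv2.resize(im[c[1]:c[1]+100,c[0]:c[0]+100],None,fx=5,fy=5,interpolation=cv2.INTER_CUBIC)
    cv2.imwrite(f'pics/{n}8.png',im)
E
```

```text
[35.30315689 62.80421849 54.08502947] [-0.5 10.3  4.7]
```

View pics/wrist8.png

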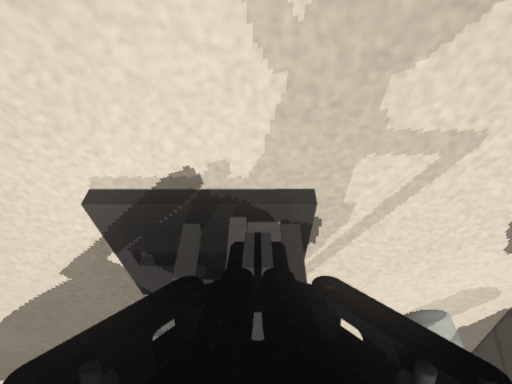

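View pics/top8.png

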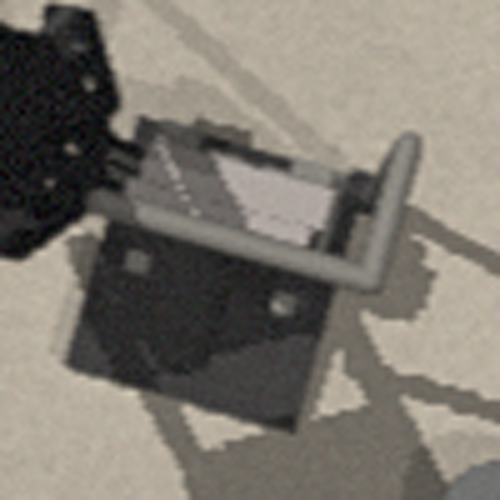

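move_arm(plan=[[0.3,0.9,0,0,0,0,1],[0.9,2.9,0,0,0,0,1],[1.1,3.6,5,0,0,0,1],[1.2,4,9.5,0,0,0,1],[1.2,4,9.5,0,0,0,1],[1.2,4,9.5,0,0,0,1]])

```text
t: 16.6
position: [589.7, 102.5, 149.6]
tool_rot: [0.955, -0.141, -0.038, 0.257]
contact_force: [-0.7, 0.9, -1.3]
grip_width: 0.005
```

```bash
cat > look.py <<'E'
from go import *; from rk import *
import sys
def look(tag,crop=(140,110,190,140),f=4.2,rk=RKP,extra=[]):
    o=telemetry.get_obs();q=eyes.grab_frame('wrist');T=cam(q,o);np.savez(f'pics/{tag}.npz',pixels=q['pixels'],K=q['K'],T=T)
    draw(dict(q),T,RK[1:6]+extra,rk,crop,f,tag);draw(dict(q),T,[],rk,crop,f,tag+'raw');print(inrack(o['position']).round(1),o['t'])
PL=[box(20,30,-45,45,12,92),box(30,40,-45,45,12,92),box(40,50,-45,45,12,92)]
E
python3 -c "
from look import *
look('w9',extra=PL)"
```

```text
[ 35.  102.3 149.6] 16.6
```

View pics/w9.png

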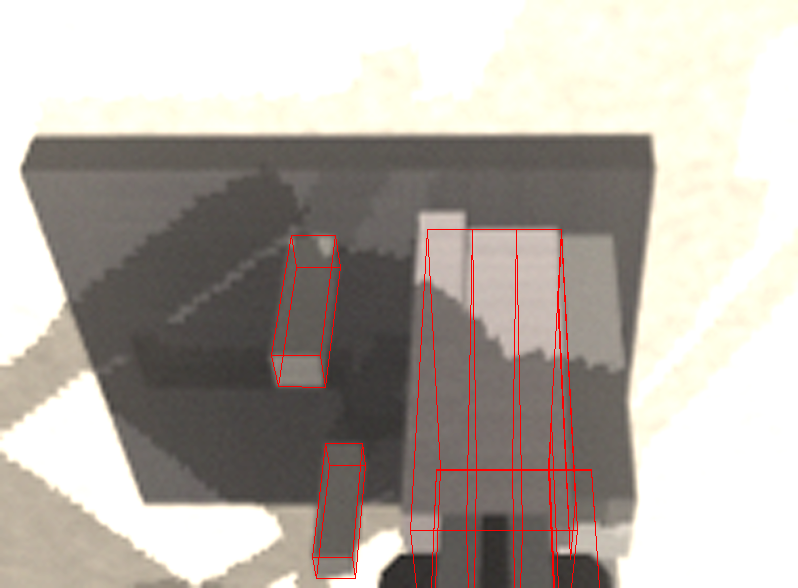

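View pics/w9raw.png

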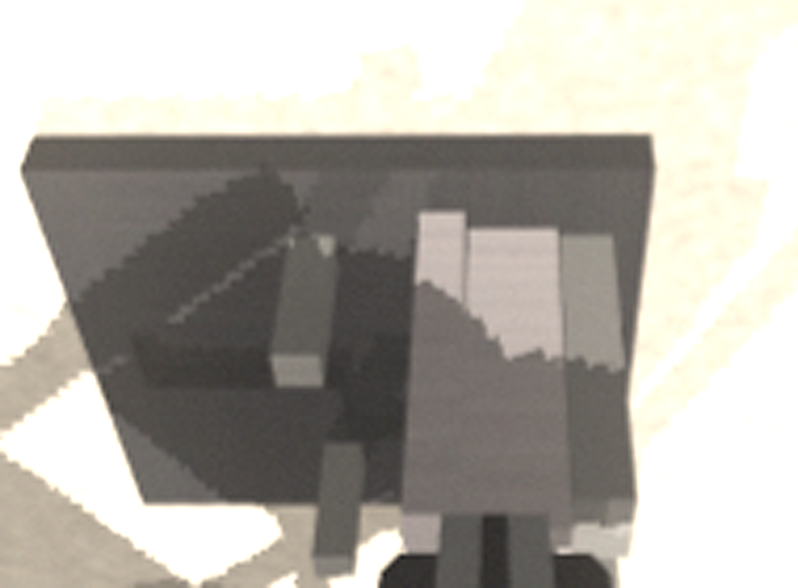

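The front plate (pixels 418–466, foot at row 211 against 228 for the others) is still about 4 mm proud of the other two, because the fingertip missed its edge. I'll push again with the tip shifted towards the front.

move_arm(plan=[[-0.78,-0.84,-5,0,0,0,1],[-0.78,-0.84,-9.5,0,0,0,1],[-0.78,-0.84,-9.5,0,0,0,1],[-1.1,-2,-9.5,0,0,0,1],[-1.35,-2.8,-9.5,0,0,0,1],[-1.53,-3.33,-9.5,0,0,0,1],[-1.58,-3.5,-9.5,0,0,0,1],[-1.62,-3.63,-9.5,0,0,0,1],[-1.66,-3.76,-9.5,0,0,0,1],[-1.66,-3.76,-9.5,0,0,0,1]])

```text
t: 17.65
position: [574.4, 66.1, 55.4]
tool_rot: [0.956, -0.141, -0.036, 0.256]
contact_force: [1.6, 4.2, 3.0]
grip_width: -0.003
```

```bash
python3 - <<'E'
from go import *
o=telemetry.get_obs();print(inrack(o['position']),R.from_euler('z',16.8,degrees=True).apply(o['contact_force']).round(1))
E
```

```text
[30.84986144 63.01091594 55.39101624] [0.3 4.5 3. ]
```

move_arm(plan=[[-0.03,-0.1,0,0,0,0,1],[-0.06,-0.19,0,0,0,0,1],[-0.06,-0.19,0,0,0,0,1]])

```text
t: 17.95
position: [574.4, 65.8, 55.4]
tool_rot: [0.956, -0.141, -0.035, 0.254]
contact_force: [2.0, 9.1, 4.7]
grip_width: -0.002
```

```bash
python3 - <<'E'
from go import *
o=telemetry.get_obs();print(inrack(o['position']),R.from_euler('z',16.8,degrees=True).apply(o['contact_force']).round(1))
E
```

```text
[30.91333709 62.76211754 55.39901073] [-0.7  9.3  4.7]
```

move_arm(plan=[[0.3,0.9,0,0,0,0,1],[0.9,2.9,0,0,0,0,1],[1.1,3.6,5,0,0,0,1],[1.2,4,9.5,0,0,0,1],[1.2,4,9.5,0,0,0,1],[1.2,4,9.5,0,0,0,1]])

```text
t: 18.55
position: [585.0, 103.5, 150.0]
tool_rot: [0.955, -0.141, -0.037, 0.257]
contact_force: [-0.1, 0.6, 0.3]
grip_width: 0.001
```

```bash
python3 -c "
from look import *
look('w10',extra=PL)"
```

```text
[ 30.1 101.8 150. ] 18.55
```

View pics/w10raw.png

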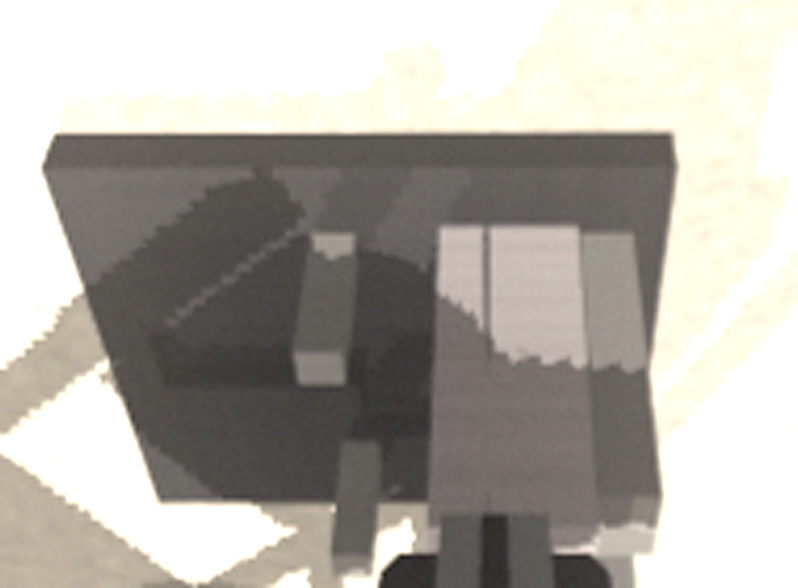

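```bash
python3 - <<'E'
from go import *; from kin import ik
cur=start()
for p,t,y in(([-60,110,150],30,-90),([-60,110,150],27,0),([-50,0,90],25,0),([-45,0,52],25,0)):
    P,Q=rackpose(RKP,p,t,y);print(p,delta(P,Q*FL,cur),[s.round(2) for s in ik(P,Q*FL,seeds=[telemetry.get_obs()['qpos'],[-.12,-.1,2.39,-.14,.48,-1.28]])])
E
```

```text
[-60, 110, 150] (array([-8.28,  3.42,  0.18]), array([ 0.11, -0.14, -0.01])) [array([ 0.26,  0.23,  1.91, -0.45,  1.32,  0.74])]
[-60, 110, 150] (array([-8.28,  3.42,  0.18]), array([ 3.13,  1.55, 89.96])) [array([ 0.16, -0.11,  2.25, -0.36,  0.6 , -0.86])]
[-50, 0, 90] (array([-10.5 ,  -7.4 ,  -5.82]), array([ 5.09,  2.6 , 89.92])) [array([-0.11, -0.12,  2.39, -0.17,  0.45, -1.25])]
[-45, 0, 52] (array([-10.02,  -7.55,  -9.62]), array([ 5.09,  2.6 , 89.92])) [array([-0.12, -0.02,  2.39, -0.22,  0.35, -1.21])]
```

move_arm(plan=[[-4,1.7,0,0,0,0,1],[-8.3,3.4,0,0,0,8.5,1],[-8.3,3.4,0,0.3,0,17,1],[-8.3,3.4,0,0.6,0.3,25.5,1],[-8.3,3.4,0,1,0.5,34,1],[-8.3,3.4,0,1.5,0.8,42.5,1],[-8.3,3.4,0,2,1,51,1],[-8.3,3.4,0,2.5,1.3,59.5,1],[-8.3,3.4,0,3,1.6,68,1],[-9.2,0,-1.5,3.5,2,76.5,1],[-10,-4,-3.5,4.3,2.3,84,1],[-10.5,-7.4,-5.8,5.1,2.6,89.9,1],[-10.3,-7.5,-8,5.1,2.6,89.9,1],[-10,-7.5,-9.6,5.1,2.6,89.9,1],[-10,-7.5,-9.6,5.1,2.6,89.9,1],[-10,-7.5,-9.6,5.1,2.6,89.9,1]])

```text
t: 20.2
position: [483.1, 28.3, 51.5]
tool_rot: [0.785, 0.582, 0.128, 0.172]
contact_force: [0.4, 0.2, -0.2]
grip_width: 0.002
```

```bash
python3 - <<'E'
from go import *
cur=start();print(inrack(cur[0]),telemetry.get_obs()['contact_force'])
for x in(-5,2):
    P,Q=rackpose(RKP,[x,0,50],25);print(x,delta(P,Q*FL,cur))
E
```

```text
[-45.647002     0.4616299   51.46740852] [ 0.42079945  0.21441866 -0.24261926]
-5 (array([ 3.88, -1.22, -0.15]), array([-0.13, -0.28,  0.07]))
2 (array([ 4.55, -1.42, -0.15]), array([-0.13, -0.28,  0.07]))
```

move_arm(plan=[[2,-0.6,-0.1,0,0,0,1],[3.5,-1.1,-0.1,0,0,0,1],[4,-1.25,-0.1,0,0,0,1],[4.3,-1.35,-0.1,0,0,0,1],[4.55,-1.42,-0.1,0,0,0,1],[4.65,-1.45,-0.1,0,0,0,1],[4.75,-1.48,-0.1,0,0,0,1],[4.75,-1.48,-0.1,0,0,0,1]])

```text
t: 21.0
position: [528.9, 14.6, 50.6]
tool_rot: [0.785, 0.583, 0.127, 0.17]
contact_force: [-7.9, 2.7, 5.9]
grip_width: 0.002
```

```bash
python3 - <<'E'
from go import *
o=telemetry.get_obs();print(inrack(o['position']),R.from_euler('z',16.8,degrees=True).apply(o['contact_force']).round(1))
E
```

```text
[ 2.16389057  0.59516119 50.557897  ] [-8.4  0.3  5.9]
```

move_arm(plan=[[-1,0.3,0,0,0,0,1],[-4,1.2,1,0,0,0,1],[-6,1.8,4,0,0,0,1],[-6.2,1.9,7,0,0,0,1],[-6.2,1.9,7,0,0,0,1],[-6.2,1.9,7,0,0,0,1]])

```text
t: 21.6
position: [470.1, 32.7, 122.9]
tool_rot: [0.784, 0.582, 0.13, 0.174]
contact_force: [-0.5, -0.9, -0.6]
grip_width: 0.002
```

```bash
python3 - <<'E'
from look import *
look('w11',crop=(140,100,200,145),f=4,extra=PL)
for n,c in(('scene',(200,150)),('top',(215,145))):
    q=eyes.grab_frame(n);np.savez(f'pics/{n}11.npz',pixels=q['pixels'],K=q['K'],T=cam(q));draw(dict(q),cam(q),PL+RK[1:4],RKP,(*c,100,80),7,n+'11');draw(dict(q),cam(q),[],RKP,(*c,100,80),7,n+'11raw')
E
```

```text
[-59.4   0.9 122.9] 21.6
```

View pics/w11raw.png

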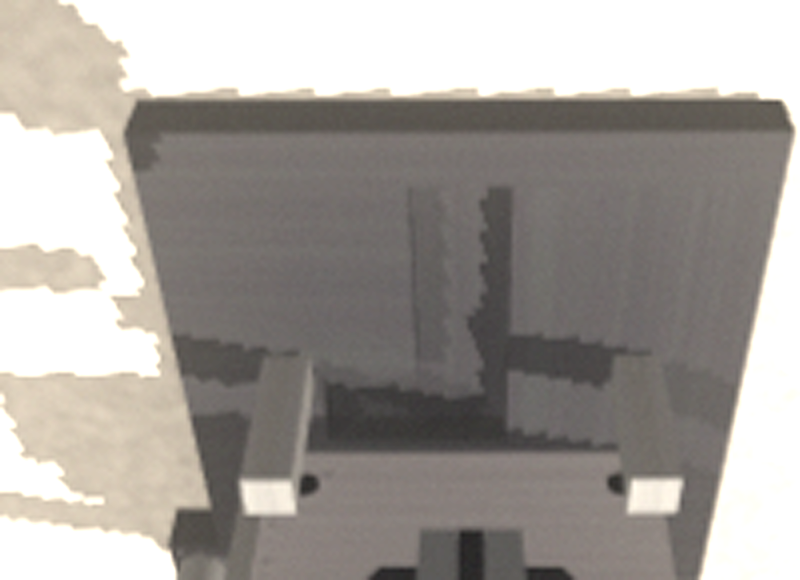

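View pics/top11raw.png

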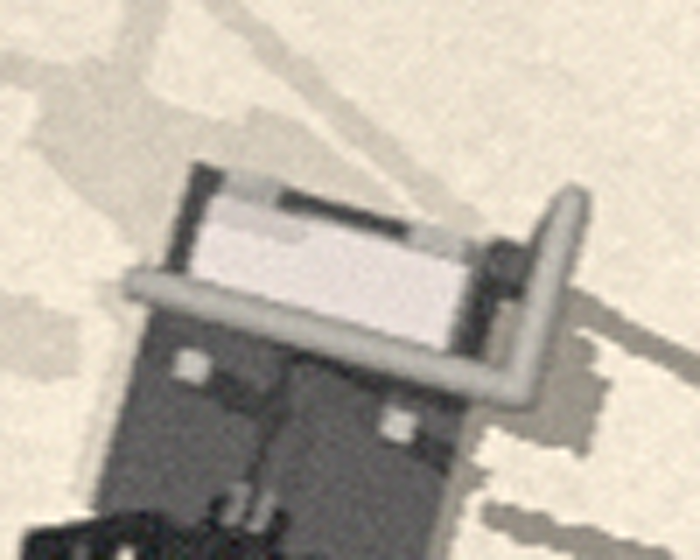

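View pics/scene11raw.png

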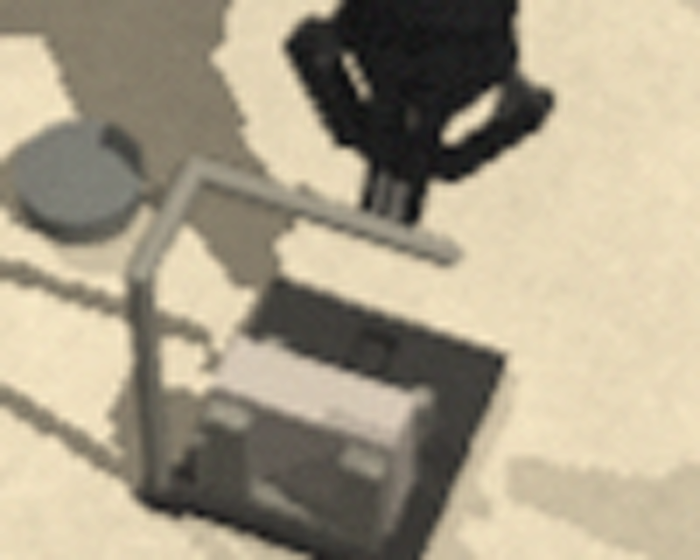

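```bash
python3 - <<'E'
from go import *; from kin import ik
KP=[490.3,-251.3,12.4]
cur=start();s0=telemetry.get_obs()['qpos'];print(s0.round(2))
for p,t in(([-65,0,116.5],25),([-35.3,0,52.7],25)):
    P,Q=rackpose(KP,p,t);print(p,P.round(1),delta(P,Q*FL,cur),[s.round(2) for s in ik(P,Q*FL,seeds=[s0])],[s.round(2) for s in ik(P,Q*FL)])
for p in([-35.3,0,56.7],[-35.3,0,80]):
    P,Q=rackpose(RKP,p,25);print(p,P.round(1),[s.round(2) for s in ik(P,Q*FL,seeds=[s0])])
E
```

```text
[-0.11 -0.2   2.38 -0.15  0.53 -1.27]
[-65, 0, 116.5] [ 426.8 -265.3  116.5] (array([ -4.23, -29.78,  -0.4 ]), array([-0.07, -0.22, 29.23])) [] []
[-35.3, 0, 52.7] [ 455.8 -258.9   52.7] (array([ -1.33, -29.15,  -6.78]), array([-0.07, -0.22, 29.23])) [] []
[-35.3, 0, 56.7] [492.9  24.9  56.7] [array([-0.12, -0.01,  2.37, -0.21,  0.36, -1.22])]
[-35.3, 0, 80] [492.9  24.9  80. ] [array([-0.12, -0.06,  2.36, -0.18,  0.42, -1.25])]
```

```bash
python3 - <<'E'
from go import *; from kin import *
import kin
KP=[490.3,-251.3,12.4]
kin.LO[5]=-6;kin.HI[5]=6
for t in(0,10,15,20,25,30):
  for p in([-35.3,0,52.7],[-45,0,120]):
    P,Q=rackpose(KP,p,t)
    print(t,p,[s.round(2) for s in ik(P,Q*FL)])
E
```

```text
0 [-35.3, 0, 52.7] [array([-0.71,  0.2 ,  2.09, -0.  ,  0.85,  3.79]), array([-0.71,  0.2 ,  2.09,  0.  ,  0.85, -2.5 ])]
0 [-45, 0, 120] [array([-0.73,  0.09,  2.07, -0.  ,  0.98, -2.51]), array([-0.73,  0.09,  2.07,  0.  ,  0.98,  3.77])]
10 [-35.3, 0, 52.7] [array([-0.77,  0.15,  2.16,  0.22,  0.75,  3.57]), array([-0.77,  0.15,  2.16,  0.22,  0.75, -2.71])]
10 [-45, 0, 120] [array([-0.79,  0.03,  2.14,  0.19,  0.89, -2.69]), array([-0.79,  0.03,  2.14,  0.19,  0.89,  3.59])]
15 [-35.3, 0, 52.7] [array([-0.81,  0.13,  2.19,  0.35,  0.71,  3.43]), array([-0.81,  0.13,  2.19,  0.35,  0.71, -2.85])]
15 [-45, 0, 120] [array([-0.83,  0.01,  2.17,  0.3 ,  0.85, -2.8 ]), array([-0.83,  0.01,  2.17,  0.3 ,  0.85,  3.48])]
20 [-35.3, 0, 52.7] [array([-0.84,  0.12,  2.22,  0.49,  0.69, -3.  ]), array([-0.84,  0.12,  2.22,  0.49,  0.69,  3.29])]
20 [-45, 0, 120] [array([-0.86, -0.01,  2.2 ,  0.42,  0.83, -2.92]), array([-0.86, -0.01,  2.2 ,  0.42,  0.83,  3.36])]
25 [-35.3, 0, 52.7] [array([-0.88,  0.11,  2.25,  0.64,  0.68,  3.13]), array([-0.88,  0.11,  2.25,  0.64,  0.68, -3.16])]
25 [-45, 0, 120] [array([-0.9 , -0.03,  2.24,  0.55,  0.81, -3.05]), array([-0.9 , -0.03,  2.24,  0.55,  0.81,  3.24])]
30 [-35.3, 0, 52.7] [array([-0.92,  0.11,  2.28,  0.8 ,  0.68, -3.32]), array([-0.92,  0.11,  2.28,  0.8 ,  0.68,  2.96])]
30 [-45, 0, 120] [array([-0.94, -0.04,  2.26,  0.68,  0.81,  3.1 ]), array([-0.94, -0.04,  2.26,  0.68,  0.81, -3.18])]
```

```bash
python3 - <<'E'
from go import *; from kin import *
KP=[490.3,-251.3,12.4]
for t in(26,28,30):
  for gx,gz in((-34,50),(-40,46),(-38,52)):
    s=np.radians(t);p=[gx-3*np.sin(s),0,gz+3*np.cos(s)]
    P,Q=rackpose(KP,p,t);a=ik(P,Q,seeds=[[-.9,.1,2.25,.65,.7,0]])
    P,Q=rackpose(RKP,[p[0],0,p[2]+4],t);b=ik(P,Q,seeds=[[-.12,-.01,2.37,-.21,.36,1.92]])
    P,Q=rackpose(RKP,[p[0]-25,0,p[2]+30],t);c=ik(P,Q,seeds=[[-.12,-.01,2.37,-.21,.36,1.92]])
    cam_=np.array([p[0],p[2]+4])+np.array([np.cos(s)*77.6-np.sin(s)*120.7,np.sin(s)*77.6+np.cos(s)*120.7])
    print(t,gx,gz,a and a[0].round(2),b and b[0].round(2),c and c[0].round(2),'cam-bar',np.hypot(*(cam_-[5,190])).round(0))
E
```

```text
26 -34 50 [-0.89  0.11  2.26  0.68  0.68 -0.05] [-0.12 -0.02  2.38 -0.23  0.34  1.94] [-0.11 -0.13  2.42 -0.2   0.41  1.92] cam-bar 25.0
26 -40 46 [-0.9   0.11  2.27  0.68  0.67 -0.07] [-0.12 -0.02  2.39 -0.24  0.33  1.96] [-0.11 -0.13  2.43 -0.21  0.4   1.93] cam-bar 30.0
26 -38 52 [-0.9   0.1   2.26  0.67  0.68 -0.05] [-0.12 -0.03  2.39 -0.23  0.34  1.94] [-0.11 -0.14  2.42 -0.2   0.42  1.92] cam-bar 30.0
28 -34 50 [-0.9   0.11  2.27  0.74  0.68 -0.11] [-0.12 -0.02  2.39 -0.28  0.3   2.  ] [-0.1  -0.14  2.43 -0.24  0.37  1.97] cam-bar 30.0
28 -40 46 [-0.91  0.11  2.28  0.75  0.68 -0.13] [-0.11 -0.03  2.41 -0.3   0.29  2.02] [-0.1  -0.14  2.45 -0.25  0.37  1.98] cam-bar 35.0
28 -38 52 [-0.91  0.1   2.27  0.73  0.69 -0.12] [-0.11 -0.03  2.4  -0.28  0.3   2.  ] [-0.1  -0.15  2.44 -0.24  0.38  1.97] cam-bar 35.0
30 -34 50 [-0.92  0.11  2.28  0.8   0.68 -0.18] [-0.11 -0.03  2.41 -0.36  0.26  2.07] [-0.1  -0.14  2.45 -0.3   0.33  2.02] cam-bar 35.0
30 -40 46 [-0.93  0.11  2.29  0.81  0.68 -0.2 ] [-0.11 -0.03  2.42 -0.38  0.25  2.09] [-0.1  -0.15  2.46 -0.31  0.33  2.03] cam-bar 40.0
30 -38 52 [-0.92  0.1   2.28  0.8   0.69 -0.18] [-0.11 -0.04  2.42 -0.35  0.26  2.07] [-0.1  -0.16  2.46 -0.29  0.34  2.02] cam-bar 39.0
```

```bash
python3 - <<'E'
from go import *; from kin import *
P,Q=rackpose(RKP,[-50,0,180],0);print(delta(P,Q*FL))
KP=[490.3,-251.3,12.4]
P2,Q2=rackpose(KP,[-60,0,150],0);print(P,P2,((P2-P)/10).round(2),np.degrees((Q2*(Q*FL).inv()).as_rotvec()))
P3,Q3=rackpose(KP,[-65,0,118],28);print(((P3-P2)/10).round(2),np.degrees((Q3*Q2.inv()).as_rotvec()).round(2),ik(P2,Q2,seeds=[[-.7,.1,2.1,0,.9,.6]]),ik(P3,Q3,seeds=[[-.9,.1,2.25,.65,.7,0]]))
E
```

```text
(array([ 0.98, -0.34,  5.95]), array([ 7.11, 23.74,  0.04]))
[478.83402512  29.15158985 180.        ] [ 431.6996633  -264.18411963  150.        ] [ -4.71 -29.33  -3.  ] [  -0.    -0.  -150.8]
[-0.49 -0.11 -3.2 ] [  6.01 -27.35  -0.  ] [array([-7.49893854e-01,  2.28465170e-02,  2.07688553e+00, -1.50358237e-10,
        1.04186060e+00,  6.04481646e-01])] [array([-0.96468364, -0.05690328,  2.28092517,  0.63227628,  0.82542047,
       -0.02578262])]
```

move_arm(plan=[[-0.7,0.2,2,2.3,7.9,0,1],[-1.4,0.4,4,4.7,15.8,0,1],[-1.4,0.4,6,7.1,23.7,0,1],[-1.4,0.4,6,7.1,23.7,0,1],[-1.4,0.4,6,7.1,23.7,0,1]])

```text
t: 22.25
position: [455.8, 36.3, 180.2]
tool_rot: [0.803, 0.596, 0.001, 0.001]
contact_force: [-1.1, 0.7, -1.2]
grip_width: -0.0
```

move_arm(plan=[[0,-1,0,0,0,-8.4,0.5],[0,-2.5,0,0,0,-16.8,0.5],[0,-4,0,0,0,-25.2,0.5],[-0.2,-5.5,0,0,0,-33.6,0.5],[-0.4,-7,0,0,0,-42,0.5],[-0.6,-9,0,0,0,-50.4,0.5],[-0.8,-11,0,0,0,-58.8,0.5],[-1,-13,0,0,0,-67.2,0.5],[-1.2,-15,0,0,0,-75.6,0.5],[-1.4,-17,0,0,0,-84,0.5],[-1.6,-19,0,0,0,-92.4,0.5],[-1.8,-21,0,0,0,-100.8,0.5],[-2,-23,0,0,0,-109.2,0.5],[-2.2,-25,0,0,0,-117.6,0.5],[-2.3,-27,0,0,0,-126,0.5],[-2.3,-29,-1,0,0,-134.4,0.5],[-2.3,-30,-2,0,0,-142.8,0.5],[-2.3,-30,-3,0,0,-150.8,0.5],[-2.3,-30,-3,0,0,-150.8,0.5]])

```text
t: 24.15
position: [430.5, -261.3, 147.6]
tool_rot: [0.779, -0.627, -0.004, 0.001]
contact_force: [-0.6, 0.1, 0.4]
grip_width: 0.5
```

```bash
python3 - <<'E'
from go import *; from kin import *
KP=[490.3,-251.3,12.4];o=telemetry.get_obs();print(o['position'],o['qpos'].round(2),o['grip_width'],o['t'])
P3,Q3=rackpose(KP,[-66,0,117],28);print(P3,delta(P3,Q3))
E
```

```text
[ 430.4556005  -261.32384183  147.62736457] [-0.75  0.03  2.07 -0.    1.05  0.61] 0.499743501009158 24.15
[ 425.83962963 -265.47253159  117.        ] (array([-0.46, -0.41, -3.06]), array([ 5.830e+00, -2.781e+01, -1.000e-02]))
```

move_arm(plan=[[-0.2,-0.2,0,1.5,-7,0,0.5],[-0.3,-0.3,-1,2.9,-14,0,0.5],[-0.5,-0.4,-2,4.4,-21,0,0.5],[-0.5,-0.4,-3,5.8,-27.8,0,0.5],[-0.5,-0.4,-3,5.8,-27.8,0,0.5],[-0.5,-0.4,-3,5.8,-27.8,0,0.5]])

```text
t: 24.75
position: [427.2, -266.8, 121.2]
tool_rot: [0.756, -0.608, 0.154, -0.187]
contact_force: [0.3, 0.9, 0.8]
grip_width: 0.501
```

```bash
python3 - <<'E'
from look import *
KP=[490.3,-251.3,12.4];cur=start()
o=telemetry.get_obs();q=eyes.grab_frame('wrist');T=cam(q,o);np.savez('pics/w12.npz',pixels=q['pixels'],K=q['K'],T=T)
draw(dict(q),T,KE,KP,(170,110,170,130),4.2,'w12')
s=np.radians(28)
r=eyes.cut_out(q,'keeper')
for a in r: print(a['confidence'],a['region'].sum())
g=r[0]['region']; print(fitk([(dict(q),T,g)],KP))
P,Q=rackpose(KP,[-36-3*np.sin(s),0,50+3*np.cos(s)],28);print(cur[0],P,delta(P,Q,cur),o['t'])
E
```

```text
0.7 2849
(array([ 490.6355947 , -251.21775735,   12.19888048]), np.float64(0.018734643734643733))
[ 427.20172679 -266.7506197   121.22228013] [ 453.7642384  -259.33290817   52.64884278] (array([ 2.66,  0.74, -6.86]), array([0.24, 0.08, 0.09])) 24.75
```

View pics/w12.png

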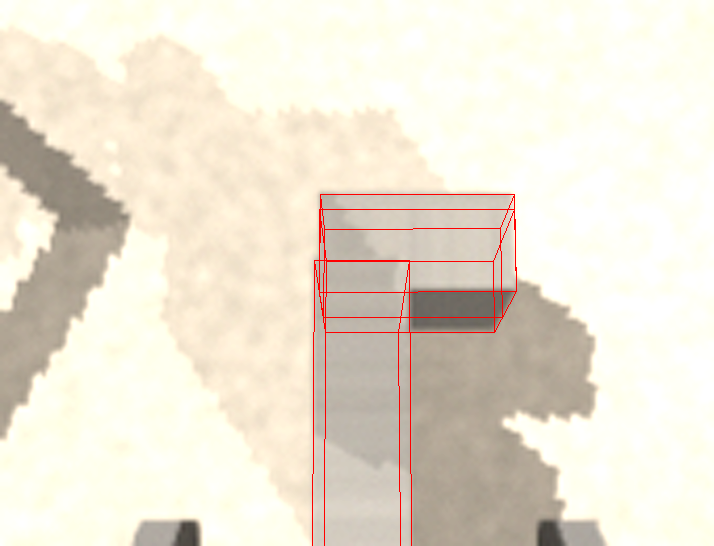

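move_arm(plan=[[1.1,0.3,-2.8,0.2,0,0,0.5],[2.1,0.6,-5.4,0.2,0,0,0.5],[2.7,0.7,-6.9,0.2,0,0,0.5],[2.7,0.7,-6.9,0.2,0,0,0.5],[2.7,0.7,-6.9,0.2,0,0,0.5]])

```text
t: 25.35
position: [455.9, -260.6, 53.8]
tool_rot: [0.756, -0.608, 0.154, -0.189]
contact_force: [-0.7, -0.4, -0.8]
grip_width: 0.502
```

```bash
python3 - <<'E'
from look import *
KP=[490.6,-251.2,12.2];o=telemetry.get_obs();print(inrack(o['position'],KP),o['contact_force'])
E
```

```text
[-35.90172891  -1.8284268   53.76849688] [-0.67638189 -0.41673189 -0.75474796]
```

move_arm(plan=[[0,0.18,-0.1,0,0,0,0.5],[0,0.18,-0.1,0,0,0,0.7],[0,0.18,-0.1,0,0,0,0.85],[0,0.18,-0.1,0,0,0,1],[0,0.18,-0.1,0,0,0,1],[0,0.18,-0.1,0,0,0,1],[0,0.18,-0.1,0,0,0,1]], squeeze=70)

```text
t: 26.05
position: [455.4, -259.4, 53.1]
tool_rot: [0.755, -0.608, 0.155, -0.19]
contact_force: [-2.3, 0.6, 6.7]
grip_width: 0.179
```

```bash
python3 - <<'E'
from look import *
KP=[490.6,-251.2,12.2];o=telemetry.get_obs();print(inrack(o['position'],KP),o['contact_force'],o['grip_width']*85)
q=eyes.grab_frame('wrist');T=cam(q,o);draw(dict(q),T,KE,KP,(170,110,170,130),4.2,'w13')
E
```

```text
[-36.16479123  -0.58697098  53.06669569] [-2.32333241  0.56253743  6.65235135] 15.174198543426513
```

View pics/w13.png

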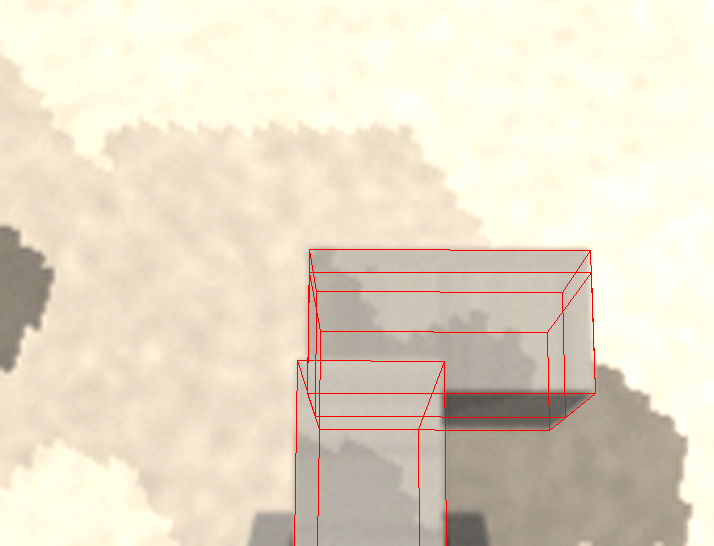

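```bash
python3 - <<'E'
from look import *; from kin import ik
KP=[490.6,-251.2,12.2];o=telemetry.get_obs();P,Q=np.array(o['position']),R.from_quat(o['tool_rot'])
Rk=R.from_euler('z',12.2,degrees=True)
np.savez('rel.npz',t=Q.inv().apply(np.array([490.6,-251.2,0])-P),q=(Q.inv()*Rk).as_quat())
s0=o['qpos'];b=[-.12,-.01,2.37,-.21,.36,1.92]
print(np.linalg.norm(Q.as_matrix()[:,2]-rackpose(KP,[0,0,0],28)[1].as_matrix()[:,2]))
for p,t in(([-75,0,150],28),([-60,0,140],28),([-45,0,120],28),([-37,0,108],28),([-37,0,57],28)):
    A,B=rackpose(RKP,p,t);print(p,delta(A,B),[s.round(2) for s in ik(A,B,seeds=[b,s0])])
E
```

```text
0.005801417457270629
[-75, 0, 150] (array([-0.04, 29.57,  9.7 ]), array([  0.17,   0.31, -29.07])) [array([-0.1 , -0.31,  2.42, -0.17,  0.56,  1.89])]
[-60, 0, 140] (array([ 1.39, 29.14,  8.7 ]), array([  0.17,   0.31, -29.07])) [array([-0.1 , -0.25,  2.4 , -0.18,  0.52,  1.89])]
[-45, 0, 120] (array([ 2.83, 28.71,  6.7 ]), array([  0.17,   0.31, -29.07])) [array([-0.11, -0.18,  2.38, -0.19,  0.46,  1.9 ])]
[-37, 0, 108] (array([ 3.59, 28.48,  5.5 ]), array([  0.17,   0.31, -29.07])) [array([-0.12, -0.14,  2.37, -0.2 ,  0.43,  1.91])]
[-37, 0, 57] (array([ 3.59, 28.48,  0.4 ]), array([  0.17,   0.31, -29.07])) [array([-0.12, -0.03,  2.4 , -0.28,  0.3 ,  2.  ])]
```

move_arm(plan=[[0,0,1,0,0,0,1],[0,0,4,0,0,0,1],[0,0,8,0,0,0,1],[0,0,8,0,0,0,1]])

```text
t: 26.5
position: [457.3, -261.4, 138.1]
tool_rot: [0.755, -0.607, 0.159, -0.188]
contact_force: [-0.2, -0.1, -0.4]
grip_width: 0.18
```

```bash
cat >> look.py <<'E'
KE6=KE
def fitheld(q,Tc,P,Q,g):
    """fit keeper pose in tool frame (free 6 dof small) to mask g, start from rel.npz"""
    r=np.load('rel.npz');t0=r['t'];q0=R.from_quat(r['q'])
    S=4
    def m(x):
        mm=np.zeros((384*S,512*S),np.uint8);qq=q0*R.from_rotvec(np.radians(x[3:]));
        for b in KE:
            X=Q.apply(qq.apply(b)+t0+q0.apply(x[:3]))+P
            uv=proj(q,Tc,X);cv2.fillConvexPoly(mm,cv2.convexHull(np.round((uv+.5)*S-.5).astype(np.int32)),1)
        return cv2.resize(mm.astype(np.float32),(512,384),interpolation=cv2.INTER_AREA)
    return m,t0,q0
def drawheld(q,Tc,P,Q,crop,f,name,x=np.zeros(6)):
    r=np.load('rel.npz');t0=r['t'];q0=R.from_quat(r['q']);qq=q0*R.from_rotvec(np.radians(x[3:]))
    im=cv2.cvtColor(q['pixels'],cv2.COLOR_RGB2BGR);u,v,w,h=crop
    c=cv2.convertScaleAbs(cv2.resize(im[v:v+h,u:u+w],None,fx=f,fy=f,interpolation=cv2.INTER_CUBIC),alpha=1.4,beta=15)
    for b in KE:
        X=Q.apply(qq.apply(b)+t0+q0.apply(x[:3]))+P;uv=((proj(q,Tc,X)+.5-[u,v])*f-.5).round().astype(int)
        for i,j in EDG: cv2.line(c,tuple(map(int,uv[i])),tuple(map(int,uv[j])),(0,0,255),1)
    cv2.imwrite('pics/'+name+'.png',c)
E
python3 - <<'E'
from look import *
o=telemetry.get_obs();q=eyes.grab_frame('wrist');T=cam(q,o)
print(o['position'],o['contact_force'],o['grip_width'],o['t'])
drawheld(dict(q),T,np.array(o['position']),R.from_quat(o['tool_rot']),(170,130,170,110),4.5,'w14')
E
```

```text
[ 457.2593794  -261.39043482  138.10177117] [-0.15829091 -0.06326836 -0.39515307] 0.1796039752458247 26.5
```

View pics/w14.png

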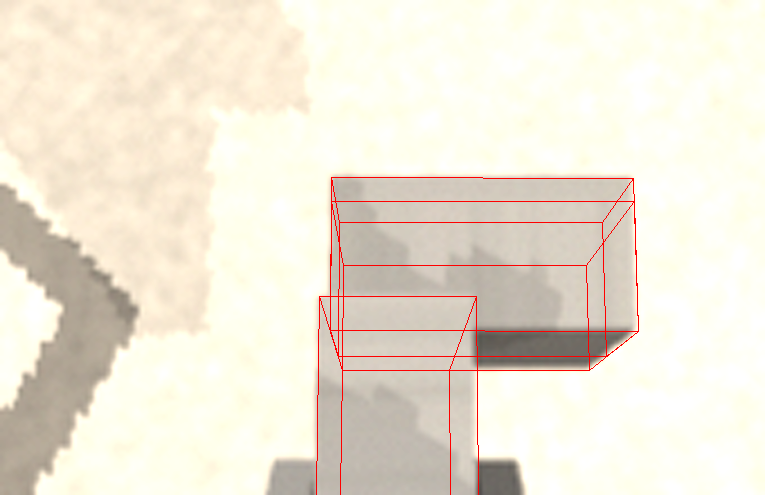

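```bash
cat >> look.py <<'E'
def keepcmd(kp,yaw=0,cur=None):
    """delta so that held keeper origin is at rack kp, upright, aligned"""
    r=np.load('rel.npz');Q=R.from_euler('z',RKP[2]+yaw,degrees=True)*R.from_quat(r['q']).inv()
    P=R.from_euler('z',RKP[2],degrees=True).apply(kp)+[RKP[0],RKP[1],0]-Q.apply(r['t'])
    return delta(P,Q,cur)
def keepnow():
    o=telemetry.get_obs();r=np.load('rel.npz');Q=R.from_quat(o['tool_rot']);K=Q*R.from_quat(r['q'])
    return inrack(Q.apply(r['t'])+o['position']).round(2),(R.from_euler('z',-RKP[2],degrees=True)*K).as_euler('ZYX',degrees=True).round(2),R.from_euler('z',-RKP[2],degrees=True).apply(o['contact_force']).round(1)
E
python3 - <<'E'
from look import *
for k in([-40,0,100],[-25,0,75],[-1,0,60]): print(k,keepcmd(k))
E
```

```text
[-40, 0, 100] (array([-0.25, 29.64,  1.77]), array([  0.31,   0.08, -29.01]))
[-25, 0, 75] (array([ 1.18, 29.21, -0.73]), array([  0.31,   0.08, -29.01]))
[-1, 0, 60] (array([ 3.48, 28.51, -2.23]), array([  0.31,   0.08, -29.01]))
```

move_arm(plan=[[-1,3,1,0,0,0,1],[-1.5,7,1.8,0,0,-3,1],[-1.5,11,1.8,0,0,-7,1],[-1.5,15,1.8,0,0,-12,1],[-1.5,19,1.8,0,0,-17,1],[-1.5,23,1.8,0.2,0,-22,1],[-1,27,1.8,0.3,0,-26,1],[-0.3,29.6,1.8,0.3,0.1,-29,1],[-0.3,29.6,1.8,0.3,0.1,-29,1],[-0.3,29.6,1.8,0.3,0.1,-29,1],[-0.3,29.6,1.8,0.3,0.1,-29,1]])

```text
t: 27.65
position: [450.5, 39.8, 147.9]
tool_rot: [-0.581, 0.778, -0.192, 0.145]
contact_force: [-0.3, 0.2, -1.0]
grip_width: 0.177
```

```bash
python3 - <<'E'
from look import *
print(keepnow(),telemetry.get_obs()['t'])
for k in([-20,0,70],[-1,0,60],[0,0,40]): print(k,keepcmd(k))
o=telemetry.get_obs();q=eyes.grab_frame('wrist');T=cam(q,o)
drawheld(dict(q),T,np.array(o['position']),R.from_quat(o['tool_rot']),(100,60,300,220),2.6,'w15')
E
```

```text
(array([-44.37,   2.96,  94.59]), array([0.26, 0.41, 0.31]), array([-0.3,  0.2, -1. ])) 27.65
[-20, 0, 70] (array([ 2.22, -0.93, -2.48]), array([-0.42, -0.3 , -0.26]))
[-1, 0, 60] (array([ 4.04, -1.48, -3.48]), array([-0.42, -0.3 , -0.26]))
[0, 0, 40] (array([ 4.14, -1.51, -5.48]), array([-0.42, -0.3 , -0.26]))
```

View pics/w15.png

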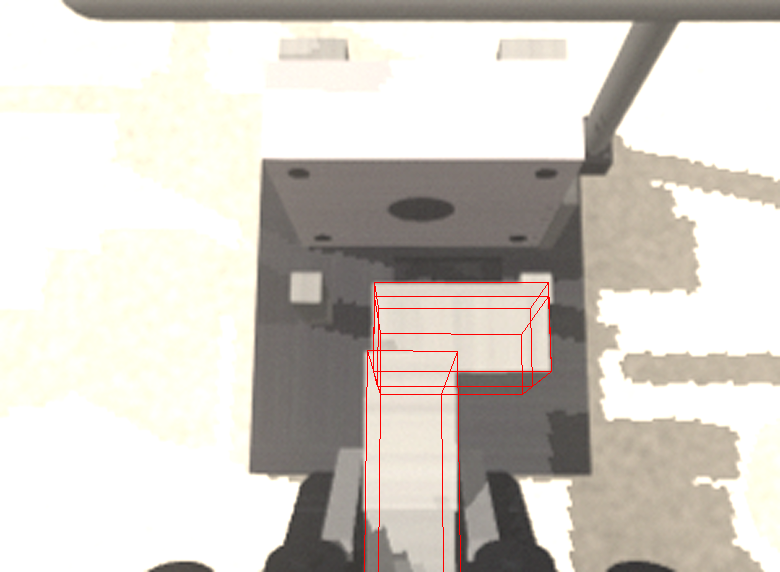

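move_arm(plan=[[1.2,-0.5,-1.2,-0.2,-0.1,-0.1,1],[2.2,-0.9,-2.5,-0.4,-0.3,-0.3,1],[3.2,-1.2,-3,-0.4,-0.3,-0.3,1],[4,-1.5,-3.5,-0.4,-0.3,-0.3,1],[4,-1.5,-3.5,-0.4,-0.3,-0.3,1],[4,-1.5,-3.5,-0.4,-0.3,-0.3,1]])

```text
t: 28.3
position: [491.2, 21.6, 114.1]
tool_rot: [-0.576, 0.78, -0.198, 0.145]
contact_force: [-0.2, 0.0, -1.2]
grip_width: 0.174
```

```bash
python3 - <<'E'
from look import *
print(keepnow(),telemetry.get_obs()['t'])
for k in([0,0,40],[0,0,20]): print(k,keepcmd(k))
look('w16',crop=(100,60,300,220),f=2.6,extra=RK[:1]+RK[6:])
E
```

```text
(array([ 0.29, -3.36, 61.12]), array([-0.37, -0.1 ,  0.03]), array([-0.2, -0. , -1.2])) 28.3
[0, 0, 40] (array([ 0.07,  0.31, -2.11]), array([0.  , 0.1 , 0.37]))
[0, 0, 20] (array([ 0.07,  0.31, -4.11]), array([0.  , 0.1 , 0.37]))
[-36.   -3.7 114.1] 28.3
```

View pics/w16.png

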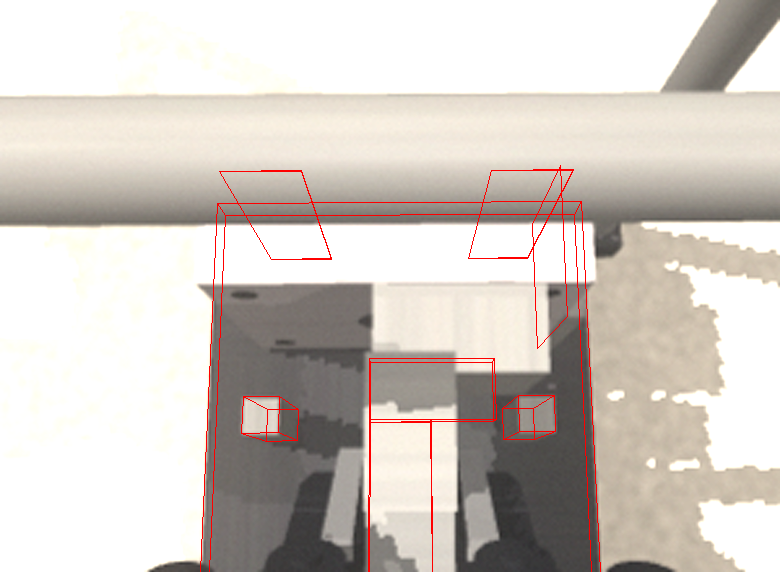

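View pics/w16raw.png

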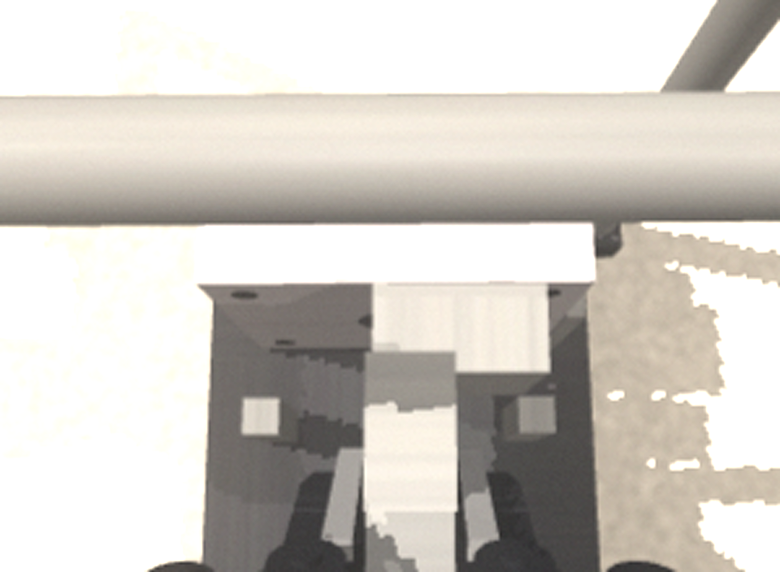

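move_arm(plan=[[0.05,0.31,0,0,0.1,0.4,1],[0.05,0.31,-1,0,0.1,0.4,1],[0.05,0.31,-2.1,0,0.1,0.4,1],[0.05,0.31,-2.1,0,0.1,0.4,1],[0.05,0.31,-2.1,0,0.1,0.4,1]])

```text
t: 28.85
position: [491.9, 25.6, 92.9]
tool_rot: [-0.58, 0.777, -0.197, 0.145]
contact_force: [-0.8, 0.3, -0.7]
grip_width: 0.176
```

```bash
python3 - <<'E'
from look import *
print(keepnow(),telemetry.get_obs()['t'])
for k in([0,0,20],[0,0,15]): print(k,keepcmd(k))
E
```

```text
(array([-0.3 ,  0.98, 39.95]), array([ 0.13, -0.03,  0.01]), array([-0.9,  0.1, -0.7])) 28.85
[0, 0, 20] (array([ 0.01, -0.09, -1.99]), array([-0.  ,  0.03, -0.13]))
[0, 0, 15] (array([ 0.01, -0.09, -2.49]), array([-0.  ,  0.03, -0.13]))
```

move_arm(plan=[[0.02,-0.1,-1,0,0,-0.1,1],[0.02,-0.1,-2,0,0,-0.1,1],[0.02,-0.1,-2.2,0,0,-0.1,1],[0.02,-0.1,-2.2,0,0,-0.1,1],[0.02,-0.1,-2.2,0,0,-0.1,1]])

```text
t: 29.35
position: [492.8, 24.4, 71.9]
tool_rot: [-0.579, 0.778, -0.198, 0.146]
contact_force: [0.4, -0.5, -0.6]
grip_width: 0.182
```

```bash
python3 - <<'E'
from look import *
print(keepnow(),telemetry.get_obs()['t'])
print(keepcmd([0,0,14]),keepcmd([0,0,4]))
o=telemetry.get_obs();q=eyes.grab_frame('wrist');T=cam(q,o)
drawheld(dict(q),T,np.array(o['position']),R.from_quat(o['tool_rot']),(140,120,200,150),3.9,'w17')
draw(dict(q),T,RK[4:],RKP,(140,120,200,150),3.9,'w17b')
E
```

```text
(array([ 1.04,  0.08, 19.01]), array([ 0.01, -0.14,  0.03]), array([ 0.6, -0.4, -0.6])) 29.35
(array([-0.09,  0.02, -0.49]), array([ 0.01,  0.14, -0.01])) (array([-0.09,  0.02, -1.49]), array([ 0.01,  0.14, -0.01]))
```

View pics/w17.png

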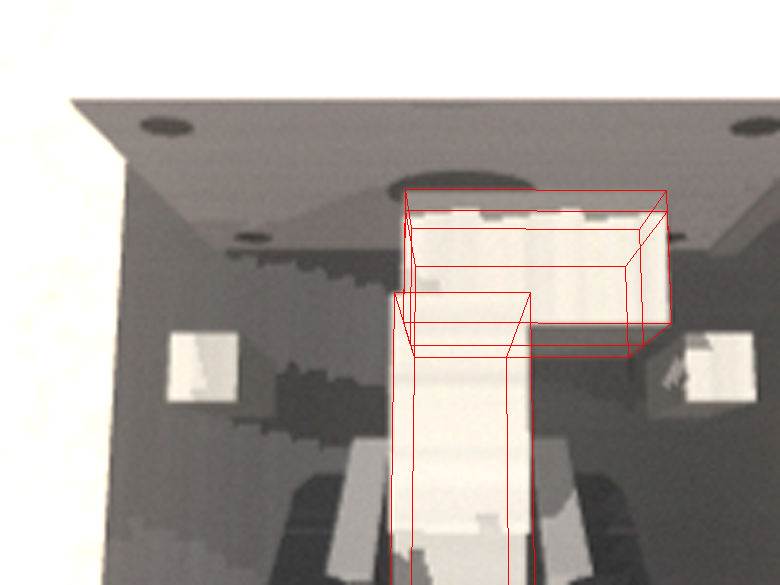

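View pics/w17b.png

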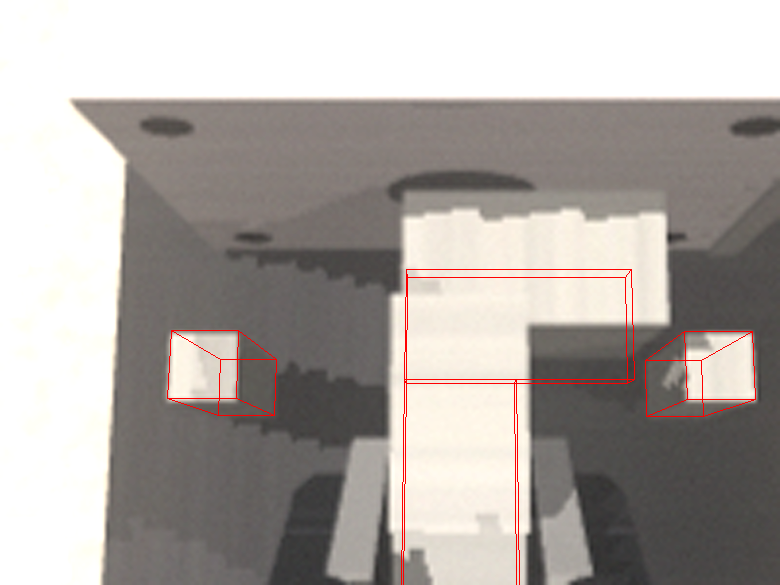

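move_arm(plan=[[-0.11,0,0,0,0.1,0,1],[-0.11,0,-0.3,0,0.1,0,1],[-0.11,0,-0.5,0,0.1,0,1],[-0.11,0,-0.5,0,0.1,0,1]])

```text
t: 29.8
position: [491.3, 24.5, 66.6]
tool_rot: [-0.579, 0.778, -0.197, 0.145]
contact_force: [-0.2, -0.2, -1.8]
grip_width: 0.173
```

```bash
python3 - <<'E'
from look import *
print(keepnow(),telemetry.get_obs()['t'])
print(keepcmd([0,-.2,4]))
E
```

```text
(array([-0.53, -0.35, 13.55]), array([ 0.01,  0.  , -0.01]), array([-0.2, -0.2, -1.8])) 29.8
(array([ 0.05, -0.  , -0.96]), array([ 0.01, -0.  , -0.01]))
```

move_arm(plan=[[0.04,0,-0.2,0,0,0,1],[0.04,0,-0.4,0,0,0,1],[0.04,0,-0.5,0,0,0,1],[0.04,0,-0.5,0,0,0,1]])

```text
t: 30.2
position: [491.9, 24.4, 61.7]
tool_rot: [-0.579, 0.778, -0.197, 0.145]
contact_force: [0.7, 0.6, -1.0]
grip_width: 0.174
```

```bash
python3 - <<'E'
from look import *
print(keepnow(),telemetry.get_obs()['t'])
print(keepcmd([0,-.2,4]))
E
```

```text
(array([ 0.03, -0.23,  8.69]), array([ 0.01, -0.01, -0.  ]), array([ 0.5,  0.8, -1. ])) 30.2
(array([-0.  ,  0.  , -0.47]), array([ 0.01,  0.01, -0.01]))
```

No contact force at z = 8.7, so it is already 3 mm into the cutout. I continue to the floor.

move_arm(plan=[[0,0,-0.2,0,0,0,1],[0,0,-0.4,0,0,0,1],[0,0,-0.47,0,0,0,1],[0,0,-0.47,0,0,0,1]])

```text
t: 30.6
position: [492.0, 24.4, 57.2]
tool_rot: [-0.579, 0.778, -0.197, 0.145]
contact_force: [-0.7, -0.4, -1.0]
grip_width: 0.178
```

```bash
python3 - <<'E'
from look import *
print(keepnow(),telemetry.get_obs()['t'])
E
```

```text
(array([ 0.19, -0.18,  4.2 ]), array([ 0.01, -0.04,  0.  ]), array([-0.6, -0.6, -1. ])) 30.6
```

move_arm(plan=[[0,0,-0.07,0,0,0,1],[0,0,-0.12,0,0,0,1],[0,0,-0.12,0,0,0,1]])

```text
t: 30.9
position: [492.8, 24.4, 57.0]
tool_rot: [-0.579, 0.778, -0.198, 0.146]
contact_force: [-2.0, -0.1, 4.2]
grip_width: 0.176
```

```bash
python3 - <<'E'
from look import *
print(keepnow(),telemetry.get_obs()['t'])
o=telemetry.get_obs();q=eyes.grab_frame('wrist');T=cam(q,o)
draw(dict(q),T,RK[4:],RKP,(140,120,200,150),3.9,'w18')
E
```

```text
(array([1.1 , 0.04, 4.1 ]), array([ 0.02, -0.15,  0.02]), array([-1.9, -0.6,  4.2])) 30.9
```

View pics/w18.png

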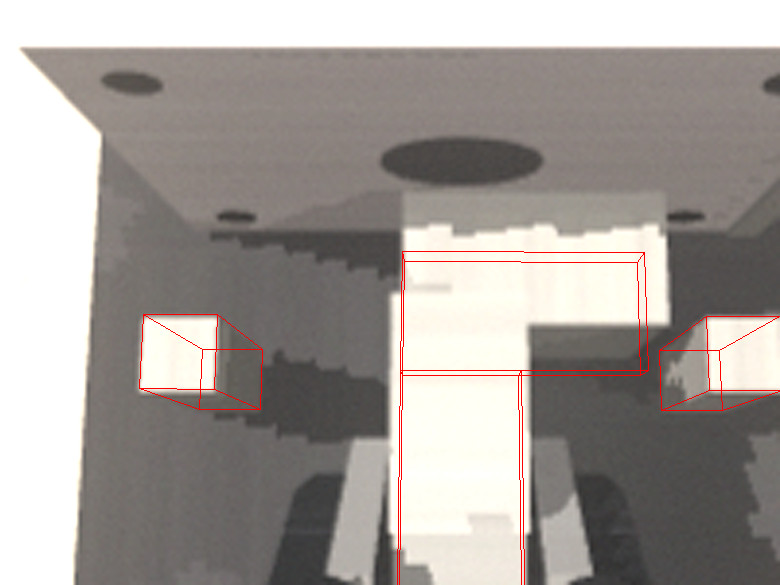

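move_arm(plan=[[-0.02,0,0.05,0,0,0,0.75],[-0.02,0,0.05,0,0,0,0.58],[-0.02,0,0.05,0,0,0,0.58],[-0.02,0,0.05,0,0,0,0.58],[-0.9,0.27,1.8,0,0,0,0.58],[-2.2,0.66,4.2,0,0,0,0.58],[-3.2,0.96,6,0,0,0,0.58],[-3.2,0.96,6,0,0,0,0.58],[-3.2,0.96,6,0,0,0,0.58]])

```text
t: 31.85
position: [460.2, 34.0, 116.1]
tool_rot: [-0.579, 0.778, -0.198, 0.145]
contact_force: [-0.2, 1.1, 0.5]
grip_width: 0.418
```

```bash
python3 - <<'E'
from look import *
o=telemetry.get_obs();print(inrack(o['position']),o['contact_force'],o['t'])
q=eyes.grab_frame('wrist');T=cam(q,o);np.savez('pics/w19.npz',pixels=q['pixels'],K=q['K'],T=T)
y=R.from_euler('z',0)
kh=[b+[0,0,4] for b in KE]
draw(dict(q),T,kh+PL+RK[3:6],RKP,(100,60,300,220),2.6,'w19');draw(dict(q),T,[],RKP,(100,60,300,220),2.6,'w19raw')
E
```

```text
[-69.25727478  -0.74011223 116.12779647] [-0.211172    1.14291772  0.48797497] 31.85
```

View pics/w19.png

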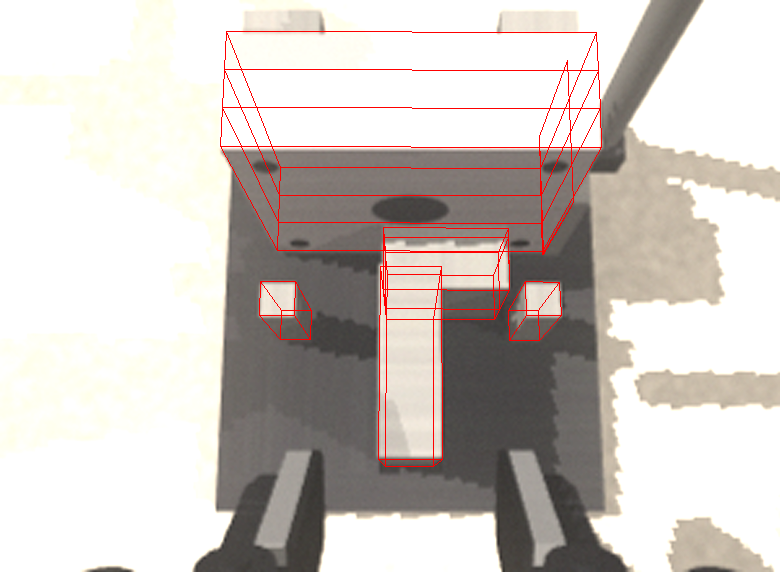

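View pics/w19raw.png

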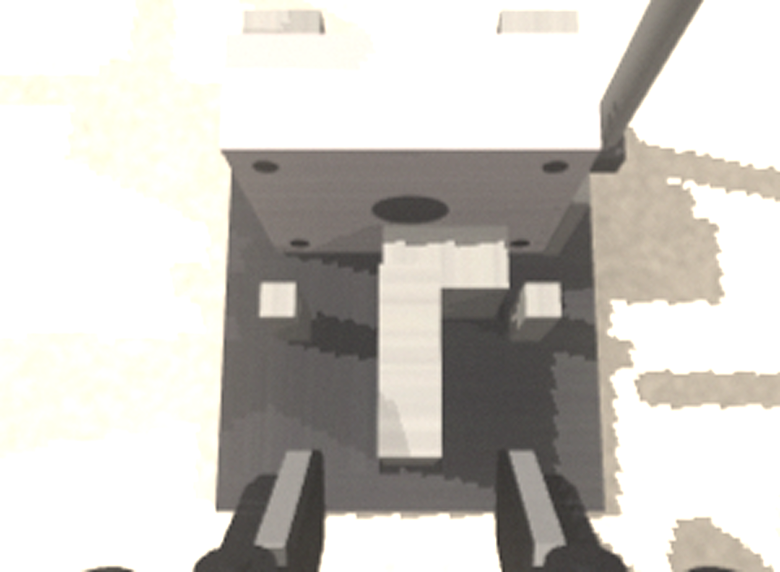

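```bash
python3 - <<'E'
from look import *
d=np.load('pics/w19.npz');im=cv2.cvtColor(d['pixels'],cv2.COLOR_RGB2BGR)[58:165,175:345]
print(im.max(axis=(0,1)))
c=cv2.resize(im,None,fx=4.6,fy=4.6,interpolation=cv2.INTER_CUBIC).astype(float);c=np.clip((c/255)**2.2*330,0,255).astype(np.uint8);cv2.imwrite('pics/w19z.png',c)
q=eyes.grab_frame('top');draw(dict(q),cam(q),[],RKP,(215,145,110,80),7,'top19')
im=cv2.cvtColor(q['pixels'],cv2.COLOR_RGB2BGR);save(q,'top19f')
E
```

```text
[192 211 223]
```

View pics/w19z.png

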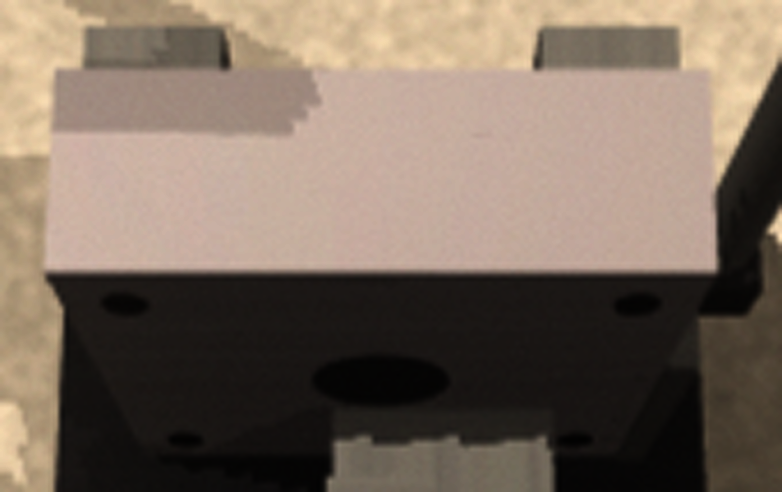

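View pics/top19.png

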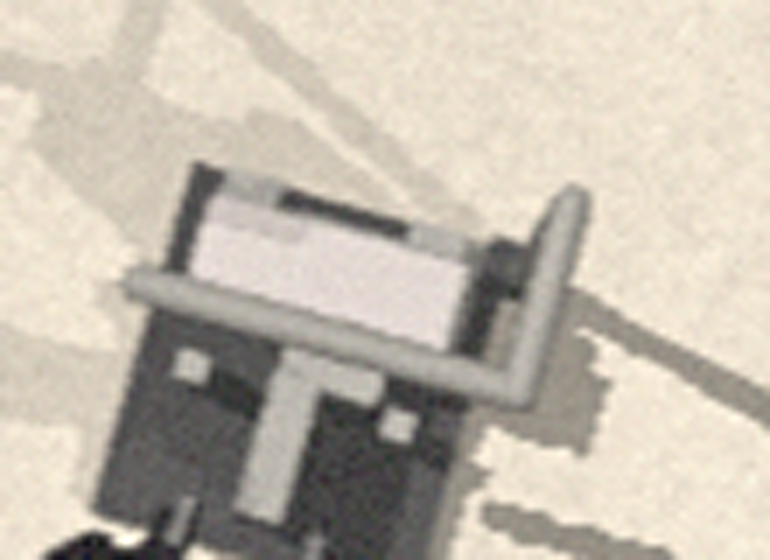

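```bash
python3 -c "
from h import *
print(order.close_job(), telemetry.get_obs()['t'])"
```

```text
the job is handed in; nothing more can be done
the job is handed in; nothing more can be done
```

The three plates stand upright against the backstop and are squared to the fence, and the keeper is fully home. I handed the job in at about 32 s.

- **Plates upright:** I pushed them up from the front, first high and then low. Both pushes stopped at the same depth, with about 10 N and 7 N.
- **Plates squared:** I pushed them from the left against the fence. The first push missed the front plate, which was left about 4 mm proud. A second push with the tip shifted forward brought it in line, and it stopped at the same place (9 N). A last press from the front closed a gap of about 1 mm between the front two plates.
- **Keeper:** It went into the cutout without resistance and touched the floor with about 4 N at z ≈ 4 mm. I then released it and backed the gripper out.
- **Last checks:** In the final wrist picture the model outlines of the seated keeper and the upright plates matched to about 1 mm. The plates' left ends lie on one line and their backs are against the posts. I did not touch any of the other things on the bench, but I did not measure their positions again at the end.
- **Not seen directly:** Contact with the fence rests on the push stopping there and on the outline fit, because the plates hide the joint from the camera. The measured stop was about 1.5 mm further in than I expected, which I put down to calibration.

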